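# Rebuild the cutter-mixer's blade rotor

### The job

Rebuild the blade rotor on its stand: slide the tall spacer sleeve down the shaft onto the sprung collar, then the upper blade, feeling for the angle at which its slot slips over the flat shaft, and last the blue lock knob, pressed down against the spring and turned clockwise until it locks, so that it clamps the stack when you let go. Feel your way gently, never force a part that is standing on the shaft, and leave the short spare sleeve, the cup and the bottle where they are.

Things in the scene. Friction and masses are not known exactly. Their poses are not given: they have to be found in the camera images.
- stand: White square block 130 x 130 x 25 mm fixed on the bench, holding the rotor upright; origin at the centre of its underside, z up along the shaft. The rotor's foot is 64 mm wide, up to 34 mm height; its fixed lower blades reach 85 mm from the axis at any angle, at 28 to 32 mm height. Above the foot stand the sprung collar and the flat shaft.
- shaft_top (a point): Centre of the shaft's top face, on the axis, 135 mm above the bench; axes as the stand's. Shaft heights above the bench: flat bar 25 x 10 mm (27 mm over its corners) up to 107 mm; round neck, 10 mm thick, to 122 mm; head, 25 x 10 mm in line with the bar, to 131 mm, then bevelled all round to 21 x 6 mm at 135 mm.
- flat_shaft (a point): Point on the shaft axis, 95 mm above the bench; axes as the STAND'S, not the bar's. The bar's angle about the axis is not measured: its 25 mm width lies anywhere within 0.75 rad either way of the stand's x axis, new each time. Find it by eye from above or by feel. It does not turn in use (held with 3 N m).
- collar (a joint): Travel in m of the sprung dark steel collar (52 mm outside, 32 mm inside) on which the stack stands: 0 = up, its top face 56 mm above the bench; grows downwards to the stop at 0.0105. The spring yields from 9 N on (it carries the loose stack unmoved) and takes 1 N more per mm. Reads about 0.004 when the right stack is locked under the shaft's head.
- sleeve: Tall spacer sleeve, plain steel tube, 40 mm outside, 31 mm bore, 36 mm high, about 0.12 kg, standing upright on the dark mat (3 mm thick, as for the other rotor parts); origin at the centre of its underside. In place, its underside is 56 mm above the bench.
- blade: Upper blade, steel, about 0.24 kg, flat on the mat: boss 44 (x) x 36 (y) x 18 (z) mm with a through slot 27 (x) x 12 (y) mm, and two sickle wings 4 mm thick level with its underside, reaching 82 mm along +x and -x. A half turn gives the same part. Origin: centre of the underside. Grip the boss across y. In place its underside is 92 mm above the bench.
- knob: Blue lock knob, 44 x 44 mm square, 26 mm high, about 0.12 kg, on the mat right side up; origin at the centre of its underside. White marks on the top rim show the ends of its slot, along its x axis; a half turn gives the same part. Set on the blade its underside is 110 mm above the bench and it cannot turn yet; locked, 106 mm.
- knob_web (a point): Centre of the top face of the knob's inner web, 16 mm above its underside. The web is 8 mm thick with a slot 27 (x) x 12 (y) mm for the shaft's head; open space below and above. To lock: press the set knob 8 to 10 mm down, turn it clockwise (from above) 75 degrees to the stop, let it rise: the head drops 3 mm between yellow ridges and stops.
- short_sleeve: Spare spacer sleeve, like the tall one but 20 mm high: not used, leave it. Origin at the centre of its underside.
- cup: White cup, 68 mm wide and 75 mm high, a bystander; origin at the centre of its underside.
- bottle: White bottle with a red cap, 56 mm wide and 150 mm high, a bystander; origin at the centre of its underside.

How it is judged:
On the way, in this order (a step that is already met when the one before it is completed fails the run):
1. the tall sleeve stands on the collar, round the shaft (horizontal distance between sleeve and shaft_top below 0.005 m and z of sleeve in the frame of stand below 0.0585 m and angle between sleeve's own z axis and vertical below 0.08 rad), for 0.2 s.
2. the blade is keyed over the shaft and down on the sleeve (horizontal distance between blade and shaft_top below 0.005 m and z of blade in the frame of stand between 0.078 and 0.0945 m and angle between blade's own z axis and vertical below 0.08 rad), for 0.2 s.
3. the knob is over the shaft's head and pushes the stack down against the spring (horizontal distance between knob and shaft_top below 0.005 m and value of joint collar above 0.006 m and z of knob in the frame of stand below 0.1055 m).
At the end, for the whole second after the job is handed in: Released and at rest: the tall sleeve on the collar, the blade keyed on it and the knob on top, all within 5 to 6 mm of the shaft axis and upright, the knob locked under the shaft's head so that it alone holds the collar 2.5 to 5.8 mm down (value of joint collar between 0.0025 and 0.0058 m and horizontal distance between each of sleeve, blade and shaft_top below 0.005 m and z of sleeve in the frame of stand between 0.046 and 0.0555 m and z of blade in the frame of stand between 0.082 and 0.0915 m and horizontal distance between knob and shaft_top below 0.006 m and z of knob in the frame of stand between 0.1005 and 0.1085 m and angle between knob's own z axis and vertical below 0.08 rad and linear speed of each of knob, blade below 0.01 m/s); the robot touches nothing.
It fails at once if the sleeve or blade is forced on the shaft, or the stack is squeezed, with more than 60 N (contact force between any of sleeve, blade and stand above 60 N or contact force between blade and sleeve above 60 N or contact force between knob and blade above 60 N).
It fails at once if the knob is forced on or against the shaft's head with more than 120 N (contact force between knob and stand above 120 N).
It fails at once if the spare sleeve, cup or bottle is moved more than 30 mm or tipped over (distance of any of short_sleeve, cup, bottle from where it was at the start of the episode above 0.03 m or angle between any of short_sleeve, cup, bottle's own z axis and vertical above 0.4 rad).
It also fails if it takes over 72 s, if anything falls off the work surface, if the arm or the gripper's body presses on something with over 40 N, if the wrist force passes 120 N, or if a joint passes its speed limit or range.

### The arm

A 6-joint arm with a two-finger parallel gripper is mounted at the origin on the work surface. World frame = base frame: x ahead of the robot, y to its left, z up, the work surface at z = 0. Lengths are in m, angles in rad, forces in N, time in s.
With the tool pointing down it reaches from about 0.25 to 0.85 m from the base axis. Payload 12.5 kg.
Tool frame: the origin (TCP) lies at the very end of the fingers, on their centre line; the grasp point (between the pads) lies 19 mm behind it; z points along the fingers, y is the direction in which the jaws open and shut (so a half turn about z gives the same grasp; the last joint's range is limited). The gripper opens to 93 mm and grips with 3 to 60 N. Pads are 15 mm wide; open, the fingers measure 128 mm over their backs; the gripper's body (75 mm by 188 mm) begins 65 mm behind the grasp point.
Start: joints at [-1.417, 0.351, 1.652, -0, 1.139, -0.085], TCP at [0.13, -0.534, 0.219] pointing down, gripper open.
Joint ranges: [-2.75, 2.75], [-0.79, 2.1], [0.01, 2.65], [-1.57, 4.71], [0.07, 3.14], [-2.87, 2.87]. Speed limits (rad/s): [2.22, 2.22, 2.79, 3.14, 3.14, 3.14].

### API

Orientations are given as a rotation vector (axis times angle).
In Python, from bench import r, optics, job gives the robot as it stands. The module is installed in compiled form; this text tells all that it offers.
- The arm moves only by the tool play_rows, never from a script. Its argument "increments" is a list of rows, each a list of 7 numbers: the turn, a rotation vector about the tool's x, y, z scaled (see below), then the shift along the tool's x, y, z scaled (see below), then the finger opening in mm, from 0 to 93. A call has 1 to 5 rows; each row is the pose to reach, as a shift and turn from the pose commanded when the call began, along the tool's axes at that moment, turning the shorter way round; what a row does not reach only later rows make up. The controller multiplies each number of a shift by 0.2 m and each number of a turn by pi rad. A row lasts 1/12 s, in which the tool goes at most 41.7 mm and 7.16 degrees, less where a joint would pass 70% of its speed; a pose out of reach is approached as far as the arm can. A call with a number of a shift or a turn outside -1 to 1 is refused whole. A call with a gripper value outside its range is refused whole. The fingers move at their own pace and stop on an object; "squeeze" is the grip in N (left out, the last holds). Time passes only in rows, so rows that repeat a pose let the fingers close. It gives the time, the measured TCP pose, the force and the opening at its end, in the units of the state.
- r.observe(): the state, without advancing time (a new reading comes with each control period).
- optics.snapshot(name): name is "scene" or "side" or "wrist"; returns a dict with "image" (384x512x3 uint8, red, green, blue), "K" (3x3 intrinsics, pixels), "cam_to_world" (4x4, takes a point from camera to world coordinates); the wrist camera has in their place "T_tool_cam" (4x4, takes a point from camera to tool coordinates, whose origin is the TCP and whose axes are the flange's). Camera axes: x right, y down, z forward; pixel columns grow to the right and rows downward; lengths in m; the calibration is good to about 2 mm. A picture is of the moment at which its call begins: read the wrist's pose just before it. There is no depth.
- job.hand_in(): hands the job in, once; it reports no verdict.
The state is a dict: "clock": time; "joint_pos": joint angles; "qvel": joint speeds; "joint_efforts": joint torques, N m; "ee_pos": TCP position; "eef_rot": TCP orientation; "contact_force": force on the tool from outside, world axes, zero at the start; "torque": the same for the moment, N m; "finger_gap": finger opening in m.
Only numpy, scipy, OpenCV 4.12 (cv2) and the standard library are available. Lean on these libraries where they do the work, as an engineer would, in place of code of your own. Each camera call takes 0.05 s, during which the arm holds its last target.

## Working session

There is one attempt and no reset: what is moved stays moved. The work goes in short steps, Python scripts to look and compute and a tool call to move; the robot and the scene stay as the last step left them, time stands still between calls to the robot, and variables do not carry over. Pictures are saved under pics/ and viewed, and the job is handed in when it is done.

Besides the shell and the picture viewer there is one more tool, called after ">>>" by a JSON object that holds its "method" and its "body". play_rows: Moves the arm, as the interface text tells. Shifts and turns lie within -1 to 1; 1 stands for 0.2 m of shift or pi rad of turn. Its arguments: {"type":"object","properties":{"increments":{"type":"array","items":{"type":"array","items":{"type":"number"}}},"squeeze":{"type":"number"}},"required":["increments"]}

```bash
mkdir -p pics; ls
cat > h.py <<'E'
import numpy as np, cv2
from scipy.spatial.transform import Rotation as R
from bench import r, optics, job
def snap(name,fn,crop=None,scale=1):
    o=r.observe(); s=optics.snapshot(name); im=s["image"][:,:,::-1]
    if crop: a,b,c,d=crop; im=im[b:d,a:c]
    im=cv2.resize(im,None,fx=scale,fy=scale,interpolation=cv2.INTER_CUBIC)
    cv2.imwrite("pics/"+fn+".png",im)
    if name=="wrist":
        T=np.eye(4);T[:3,:3]=R.from_rotvec(o["eef_rot"]).as_matrix();T[:3,3]=o["ee_pos"]
        C=T@s["T_tool_cam"]
    else: C=s["cam_to_world"]
    np.savez("pics/"+fn+".npz",K=s["K"],C=C,image=s["image"])
    return s["image"],s["K"],C
def px2w(fn,u,v,z):
    d=np.load("pics/"+fn+".npz");K,C=d["K"],d["C"]
    ray=C[:3,:3]@np.linalg.solve(K,[u,v,1.0]); p=C[:3,3]
    return p+ray*(z-p[2])/ray[2]
def w2px(fn,P):
    d=np.load("pics/"+fn+".npz");K,C=d["K"],d["C"]
    q=np.linalg.inv(C)@np.append(P,1); q=K@q[:3]; return q[:2]/q[2]
E
python3 - <<'E'
from h import *
for n in ["scene","side","wrist"]:
    im,K,C=snap(n,n+"0",scale=1.5); print(n,np.round(K,1).tolist(),np.round(C,3).tolist())
print(r.observe())
E
```

```text
pics
scene [[407.7, 0.0, 248.5], [0.0, 407.7, 193.7], [0.0, 0.0, 1.0]] [[0.716, 0.43, -0.55, 1.09], [0.698, -0.436, 0.568, -0.506], [0.004, -0.79, -0.612, 0.697], [0.0, 0.0, 0.0, 1.0]]
side [[418.8, 0.0, 261.8], [0.0, 418.8, 188.1], [0.0, 0.0, 1.0]] [[-0.833, -0.361, 0.419, 0.079], [-0.553, 0.55, -0.626, 0.813], [-0.005, -0.753, -0.658, 0.936], [0.0, 0.0, 0.0, 1.0]]
wrist [[294.1, 0.0, 249.9], [0.0, 294.1, 190.0], [0.0, 0.0, 1.0]] [[0.237, -0.939, -0.249, 0.199], [-0.971, -0.229, -0.06, -0.519], [-0.001, 0.256, -0.967, 0.385], [0.0, 0.0, 0.0, 1.0]]
{'clock': 0.15, 'joint_pos': array([-1.41660451e+00,  3.51083549e-01,  1.65225216e+00, -2.47327238e-05,
        1.13910650e+00, -8.45887594e-02]), 'qvel': array([-0.00180862, -0.00062709, -0.00017126, -0.0003741 , -0.0013535 ,
       -0.00144386]), 'joint_efforts': array([ 9.68748500e-04, -4.97460079e+01, -2.85345590e+01,  6.99200691e-02,
        2.45975994e-02, -9.01870749e-05]), 'ee_pos': array([ 0.13007017, -0.53413476,  0.21825042]), 'eef_rot': array([-3.11838489e+00, -3.74100349e-01,  8.16676746e-05]), 'contact_force': array([-0.27184511,  0.40857249,  0.42347343]), 'torque': array([-0.01551957,  0.03874564,  0.04642069]), 'finger_gap': 0.0931351224107988}
```

View pics/scene0.png

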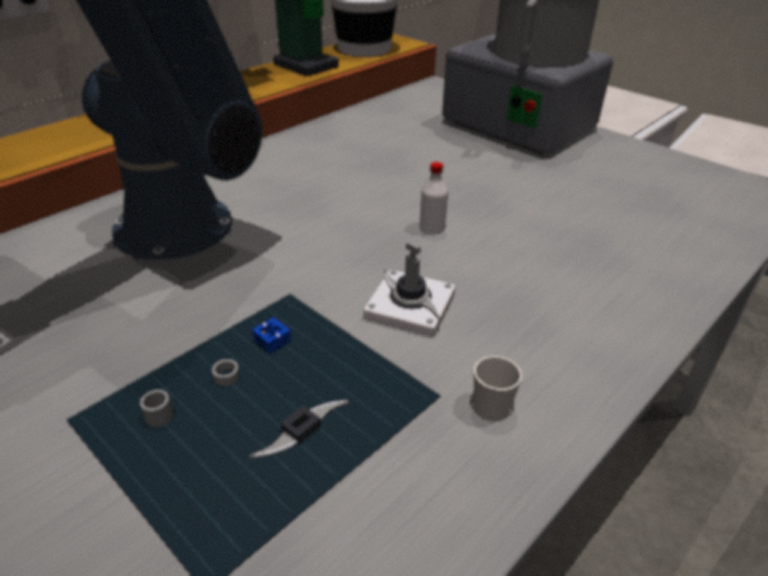

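View pics/side0.png

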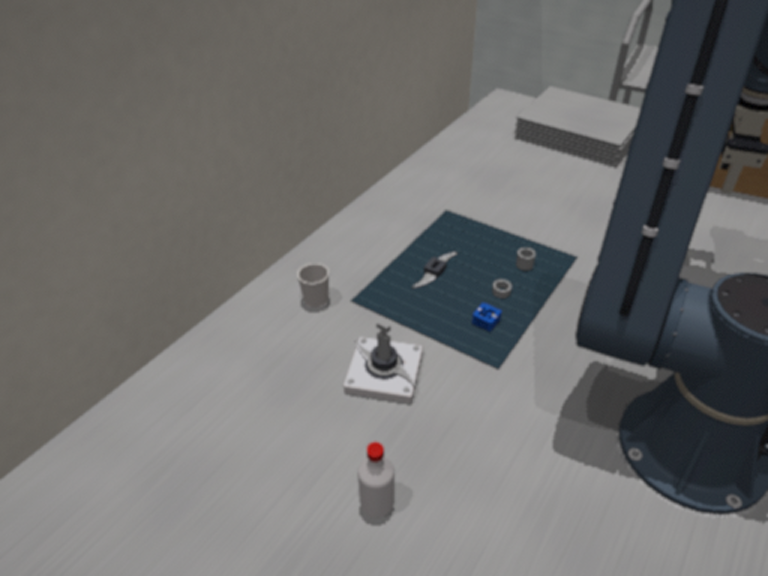

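View pics/wrist0.png

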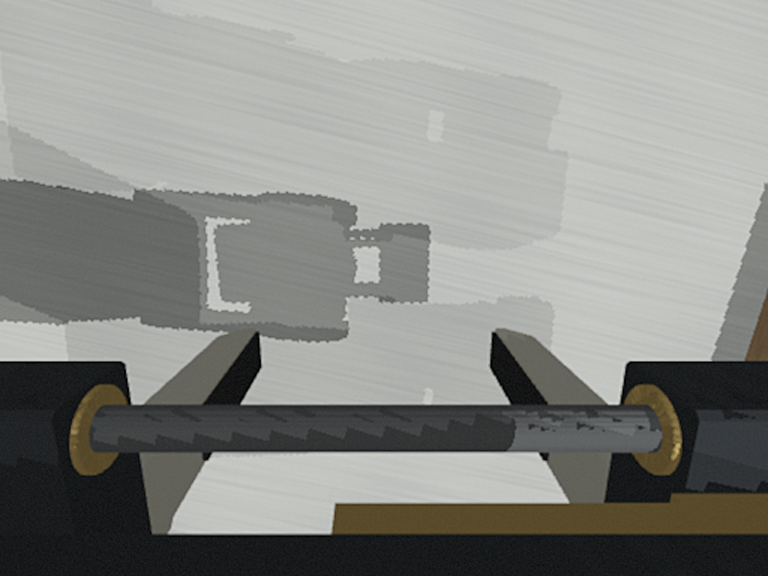

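The scene view shows the stand at about (410,300), tall sleeve (155,407), spare (225,372), knob (272,333) and blade (300,424), all in 1.5x pixels. Next I'll look at enlarged crops.

Run:
```python
from h import *
im,K,C=snap("scene","sc1",crop=(80,190,310,320),scale=3.4)
im,K,C=snap("side","si1",crop=(225,140,385,280),scale=4.2)
im,K,C=snap("scene","sc2",crop=(230,150,310,230),scale=7)
```

```text
(no output)
```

View pics/sc1.png

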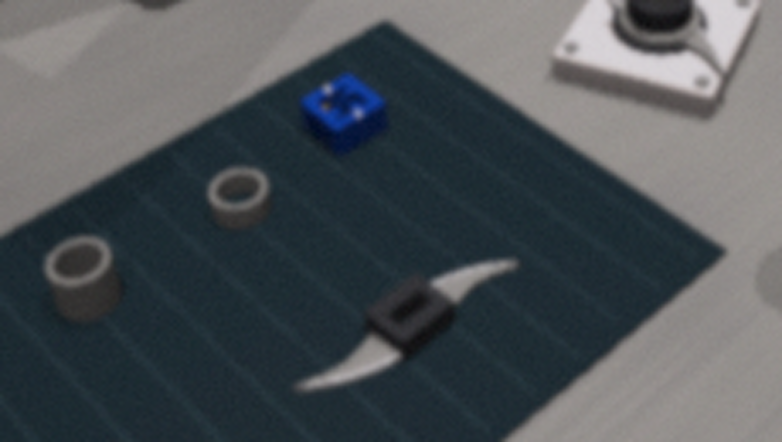

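View pics/si1.png

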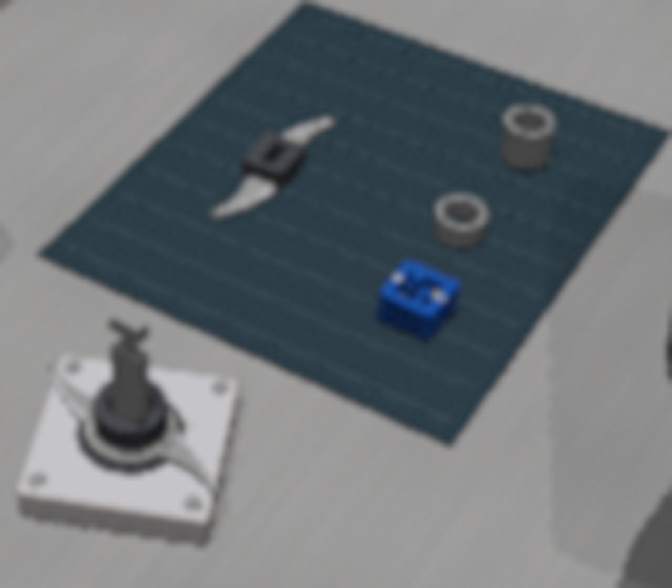

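View pics/sc2.png

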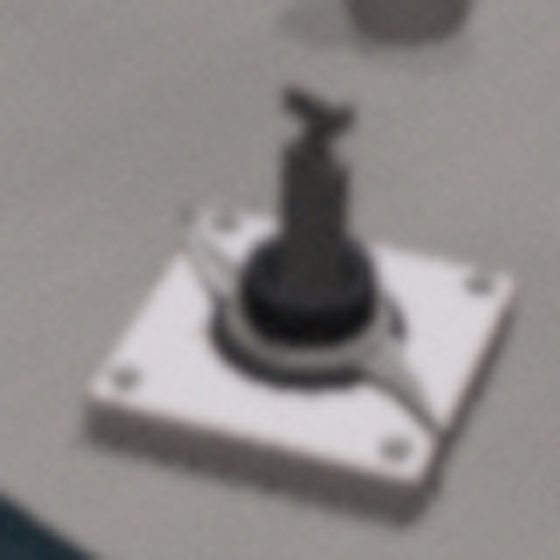

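```bash
cat > m.py <<'E'
from h import *
s1=lambda u,v:((u+.5)/3.4-.5+80,(v+.5)/3.4-.5+190)
s2=lambda u,v:((u+.5)/7-.5+230,(v+.5)/7-.5+150)
t1=lambda u,v:((u+.5)/4.2-.5+225,(v+.5)/4.2-.5+140)
def p(l,fn,uv,z): print(l,np.round(px2w(fn,*uv,z),4)[:2])
A=[("sleeve",s1(79,260),t1(528,123),.039),("short",s1(238,188),t1(462,213),.023),("knob",s1(344,102),t1(419,283),.029),("k1",s1(328,90),t1(398,277),.029),("k2",s1(358,114),t1(438,294),.029),
("blade",s1(411,309),t1(275,156),.021),("tipA",s1(298,388),t1(332,120),.007),("tipB",s1(516,262),t1(213,215),.007)]
for n,a,b,z in A: p(n,"sc1",a,z);p("   s",'si1',b,z)
for n,uv in [("L",(97,395)),("R",(514,282)),("F",(430,478)),("B",(205,208))]: p(n,"sc2",s2(*uv),.025)
for n,uv in [("L",(20,497)),("R",(238,378)),("F",(208,525)),("B",(63,358))]: p(n,"si1",t1(*uv),.025)
p("shaft","sc2",s2(320,113),.135); p("shaft","si1",t1(129,333),.135)
E
python3 m.py
```

```text
sleeve [ 0.4534 -0.2962]
   s [ 0.4513 -0.2911]
short [ 0.4565 -0.1814]
   s [ 0.4537 -0.1783]
knob [ 0.4436 -0.0794]
   s [ 0.443  -0.0829]
k1 [ 0.4248 -0.0793]
   s [ 0.4591 -0.0801]
k2 [ 0.4611 -0.0804]
   s [ 0.4259 -0.08  ]
blade [ 0.62   -0.1665]
   s [ 0.6131 -0.1605]
tipA [ 0.6083 -0.2467]
   s [ 0.6053 -0.2432]
tipB [ 0.6293 -0.0851]
   s [ 0.625  -0.0847]
L [0.5129 0.0701]
R [0.5798 0.2331]
F [0.6305 0.1206]
B [0.4604 0.1845]
L [0.5712 0.2411]
R [0.507  0.0703]
F [0.4549 0.1925]
B [0.6219 0.1224]
shaft [0.553  0.1419]
shaft [0.534  0.1648]
```

```bash
cat >> h.py <<'E'
def st():
    o=r.observe(); M=R.from_rotvec(o["eef_rot"]).as_matrix()
    psi=np.arctan2(M[1,0],M[0,0])
    print("t %.2f"%o["clock"],"p",np.round(o["ee_pos"],4),"psi %.4f"%psi,"tilt",np.round(M[:2,2],4),"F",np.round(o["contact_force"],1),"T",np.round(o["torque"],2),"gap %.4f"%o["finger_gap"],"j6 %.2f"%o["joint_pos"][5])
    return o,M,psi
def to(P,psi_t=None):
    o,M,psi=st(); d=M.T@(np.array(P)-o["ee_pos"])/0.2
    a=0 if psi_t is None else -(psi_t-psi)/np.pi
    # also level the tool
    print("shift",np.round(d,4),"turnz %.4f"%a,"rows",int(np.ceil(max(np.linalg.norm(d)*.2/.0417,abs(a)*180/7.16))))
E
python3 -c "
from h import *
to([.49,-.22,.34])"
```

```text
t 0.30 p [ 0.1301 -0.5343  0.2185] psi 0.2388 tilt [-0.0001  0.0004] F [1.  0.7 0.1] T [ 0.01 -0.01  0.  ] gap 0.0930 j6 -0.08
shift [ 2.1201 -1.1013 -0.6072] turnz 0.0000 rows 12
```

>>> {"method": "play_rows", "body": {"increments": [[0,0,0,0.7,-0.36,-0.3,93],[0,0,0,0.7,-0.36,-0.3,93],[0,0,0,0.7,-0.36,-0.3,93],[0,0,0,0.7,-0.36,-0.3,93],[0,0,0,0.7,-0.36,-0.3,93]]}}

```text
clock: 0.72
ee_pos: [0.2529, -0.4288, 0.2814]
eef_rot: [3.116, 0.379, 0.004]
contact_force: [-0.9, -0.6, 0.2]
finger_gap: 0.0927
```

>>> {"method": "play_rows", "body": {"increments": [[0,0,0,0.7,-0.36,-0.3,93],[0,0,0,0.7,-0.36,-0.3,93],[0,0,0,0.7,-0.36,-0.3,93],[0,0,0,0.7,-0.36,-0.3,93],[0,0,0,0.7,-0.36,-0.3,93]]}}

```text
clock: 1.13
ee_pos: [0.3719, -0.3256, 0.3412]
eef_rot: [3.116, 0.38, 0.005]
contact_force: [-0.5, -0.9, -0.4]
finger_gap: 0.0931
```

>>> {"method": "play_rows", "body": {"increments": [[0,0,0,0.7,-0.36,0,93],[0,0,0,0.7,-0.36,0,93],[0,0,0,0.7,-0.36,0,93],[0,0,0,0.7,-0.36,0,93],[0,0,0,0.7,-0.36,0,93]]}}

```text
clock: 1.55
ee_pos: [0.4898, -0.2224, 0.3378]
eef_rot: [-3.117, -0.38, -0.0]
contact_force: [-0.4, -0.6, -0.1]
finger_gap: 0.0928
```

Run:
```python
from h import *
st(); snap("wrist","w1",scale=1.5); to([.54,.11,.36],1.0)
```

```text
t 1.55 p [ 0.4898 -0.2224  0.3378] psi 0.2423 tilt [-0.0001  0.0012] F [-0.4 -0.6 -0.1] T [ 0.01 -0.07 -0.  ] gap 0.0928 j6 0.81
t 1.60 p [ 0.4882 -0.224   0.3378] psi 0.2420 tilt [-0.0009  0.0006] F [-0.6 -0.  -0.6] T [-0.01  0.   -0.03] gap 0.0933 j6 0.81
shift [ 0.6516 -1.5593 -0.1103] turnz -0.2413 rows 9
```

View pics/w1.png

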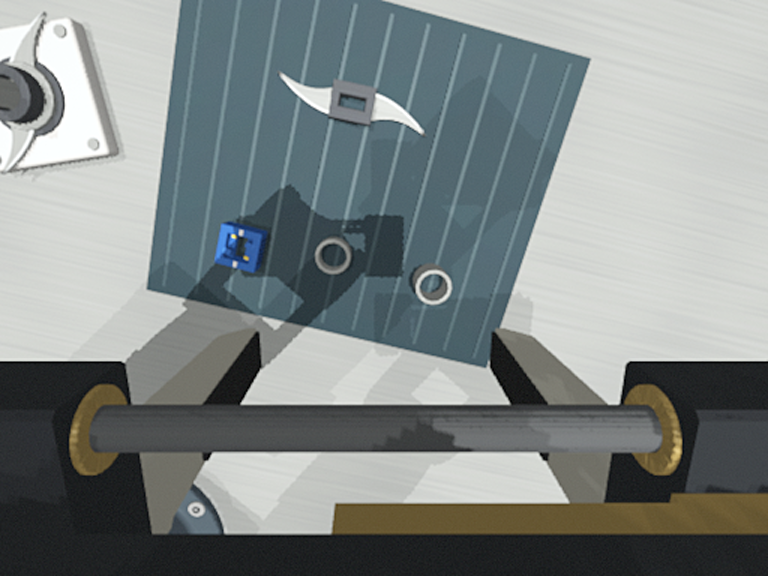

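Run:
```python
from h import *
f=lambda u,v:((u+.5)/1.5-.5,(v+.5)/1.5-.5)
for n,u,v,z in [("sleeve",434,283,.039),("short",334,255,.023),("knob",240.5,246.5,.029),("k1",239,228,.029),("k2",238.5,267,.029),("slot",352,102,.021),("c1",334,81,.021),("c2",376,88,.021),("c3",372,124,.021),("c4",331,118,.021),("stcorner",117,157,.025),("stc",72,14,.025)]:
    print(n,np.round(px2w("w1",*f(u,v),z)[:2],4))
snap("wrist","w1c",crop=(130,40,310,200),scale=4.2)
```

```text
sleeve [ 0.4565 -0.2977]
short [ 0.4572 -0.1845]
knob [ 0.4431 -0.0838]
k1 [ 0.4627 -0.0789]
k2 [ 0.42   -0.0854]
slot [ 0.6162 -0.1677]
c1 [ 0.631  -0.1456]
c2 [ 0.6349 -0.1883]
c3 [ 0.6005 -0.1926]
c4 [ 0.596  -0.1502]
stcorner [0.5046 0.058 ]
stc [0.6278 0.1128]
```

View pics/w1c.png

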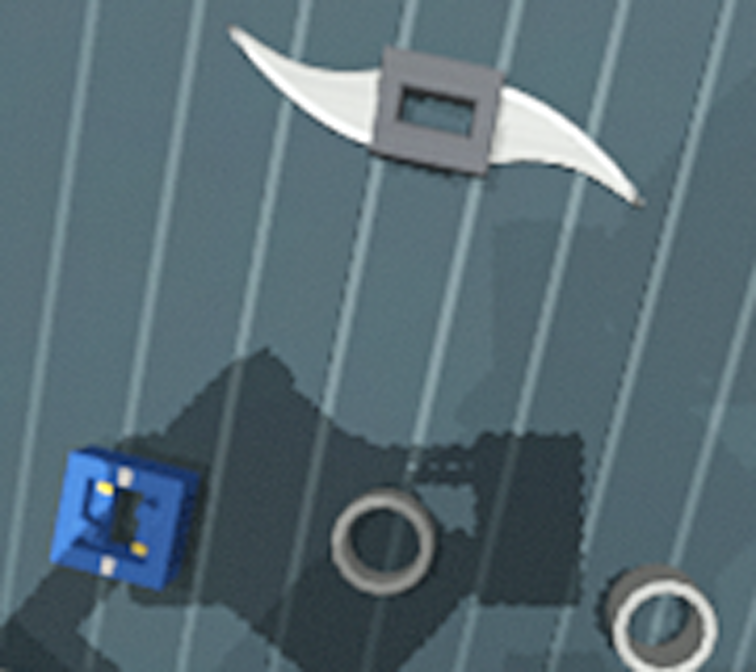

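>>> {"method": "play_rows", "body": {"increments": [[0,0,-0.12,0.32,-0.78,-0.05,93],[0,0,-0.12,0.32,-0.78,-0.05,93],[0,0,-0.12,0.32,-0.78,-0.05,93],[0,0,-0.12,0.32,-0.78,-0.05,93],[0,0,-0.12,0.32,-0.78,-0.05,93]]}}

```text
clock: 2.07
ee_pos: [0.5123, -0.0549, 0.3491]
eef_rot: [-2.992, -0.957, -0.002]
contact_force: [0.2, -0.4, 0.5]
finger_gap: 0.0928
```

Run:
```python
from h import *
to([.50,.12,.36],1.0)
```

```text
t 2.07 p [ 0.5123 -0.0549  0.3491] psi 0.6190 tilt [0.0009 0.0011] F [ 0.2 -0.4  0.5] T [-0.01 -0.04  0.04] gap 0.0928 j6 0.75
shift [ 0.4573 -0.7478 -0.0534] turnz -0.1213 rows 5
```

>>> {"method": "play_rows", "body": {"increments": [[0,0,-0.12,0.45,-0.75,-0.05,93],[0,0,-0.12,0.45,-0.75,-0.05,93],[0,0,-0.12,0.45,-0.75,-0.05,93],[0,0,-0.12,0.45,-0.75,-0.05,93],[0,0,-0.12,0.45,-0.75,-0.05,93]]}}

```text
clock: 2.48
ee_pos: [0.4986, 0.1187, 0.359]
eef_rot: [-2.76, -1.499, -0.001]
contact_force: [-0.4, 0.1, -0.3]
finger_gap: 0.0929
```

Run:
```python
from h import *
st(); snap("wrist","w2",scale=1.5); st()
```

```text
t 2.48 p [0.4986 0.1187 0.359 ] psi 0.9948 tilt [0.0004 0.0009] F [-0.4  0.1 -0.3] T [-0.05 -0.05  0.05] gap 0.0929 j6 0.72
t 2.53 p [0.4988 0.1178 0.3588] psi 0.9946 tilt [0.0003 0.0004] F [ 0.9 -0.2  0. ] T [-0.02 -0.02  0.02] gap 0.0934 j6 0.72
```

View pics/w2.png

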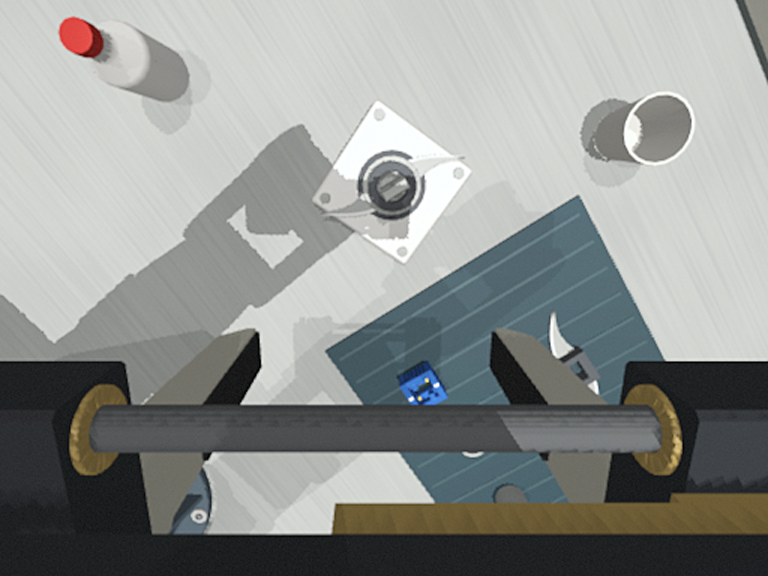

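Run:
```python
from h import *
snap("wrist","w2c",crop=(200,60,320,180),scale=5)
snap("wrist","w2d",crop=(240,105,284,145),scale=14)
```

```text
(no output)
```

View pics/w2c.png

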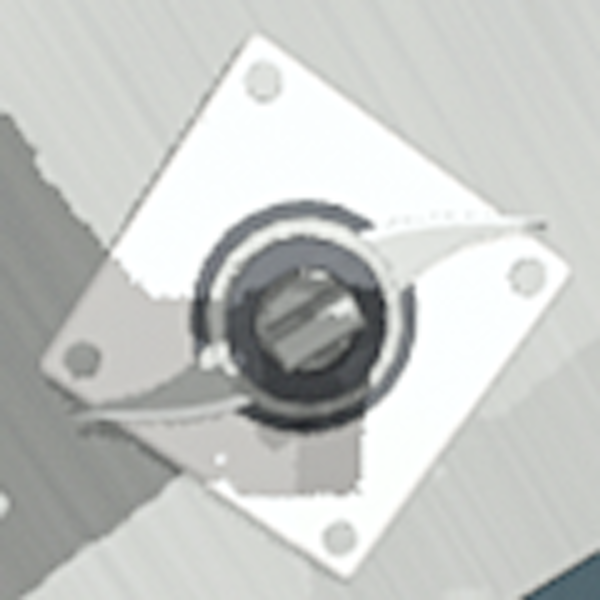

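View pics/w2d.png

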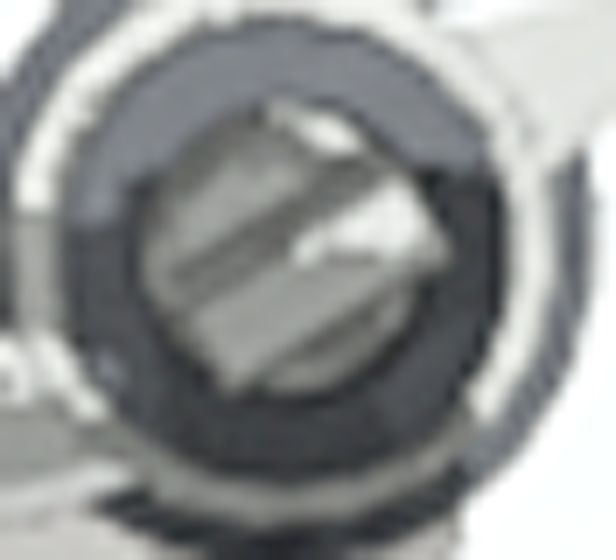

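Run:
```python
from h import *
f=lambda u,v:((u+.5)/5-.5+200,(v+.5)/5-.5+60)
P=[px2w("w2c",*f(*q),.025)[:2] for q in [(255,35),(572,268),(345,580),(42,368)]]
print(np.round(P,4),np.mean(P,0)); 
for i in range(4):
    e=P[(i+1)%4]-P[i]; print(np.hypot(*e),np.arctan2(e[1],e[0]))
print(px2w("w2c",*f(305,333),.056), px2w("w2c",*f(310,318),.135),px2w("w2c",*f(303,317),.034))
c=np.mean(P,0); a=0.9946
to([c[0]-.09*np.cos(a),c[1]-.09*np.sin(a),.19])
```

```text
[[0.5759 0.2339]
 [0.6246 0.1172]
 [0.5062 0.0689]
 [0.4596 0.1856]] [0.5415861  0.15139735]
0.12646209765067692 -1.1757210625129855
0.12777337138693168 -2.7547186900632417
0.1256291373178717 1.9510110569450352
0.12590238748559965 0.39347827770448157
[0.53947825 0.14909302 0.056     ] [0.54220629 0.15606249 0.135     ] [0.54177966 0.15250812 0.034     ]
t 2.63 p [0.4992 0.1148 0.3585] psi 0.9924 tilt [-0.0001 -0.0006] F [-0.2 -0.9 -1.1] T [-0.   -0.06  0.01] gap 0.0929 j6 0.71
shift [-0.1805  0.0779  0.8426] turnz 0.0000 rows 5
```

>>> {"method": "play_rows", "body": {"increments": [[0,0,0,-0.18,0.08,0.84,93],[0,0,0,-0.18,0.08,0.84,93],[0,0,0,-0.18,0.08,0.84,93],[0,0,0,-0.18,0.08,0.84,93],[0,0,0,-0.18,0.08,0.84,93]]}}

```text
clock: 3.05
ee_pos: [0.4896, 0.0736, 0.185]
eef_rot: [-2.762, -1.489, 0.014]
contact_force: [-1.5, 0.2, -0.6]
finger_gap: 0.0931
```

Run:
```python
from h import *
st(); snap("wrist","w3t"); st(); snap("wrist","w3",scale=1.5); st()
import shutil
d=np.load("pics/w3.npz")["image"]
```

```text
t 3.05 p [0.4896 0.0736 0.185 ] psi 0.9891 tilt [-0.0095 -0.0012] F [-1.5  0.2 -0.6] T [-0.11 -0.01  0.03] gap 0.0931 j6 0.64
t 3.10 p [0.491  0.0743 0.1874] psi 0.9891 tilt [-0.0071 -0.0008] F [ 0.6 -0.1  0. ] T [-0.1   0.02 -0.01] gap 0.0929 j6 0.64
t 3.15 p [0.4927 0.0752 0.1903] psi 0.9897 tilt [-0.0027 -0.0003] F [ 0.9 -0.7  0.2] T [-0.09 -0.02  0.06] gap 0.0928 j6 0.64
```

View pics/w3.png

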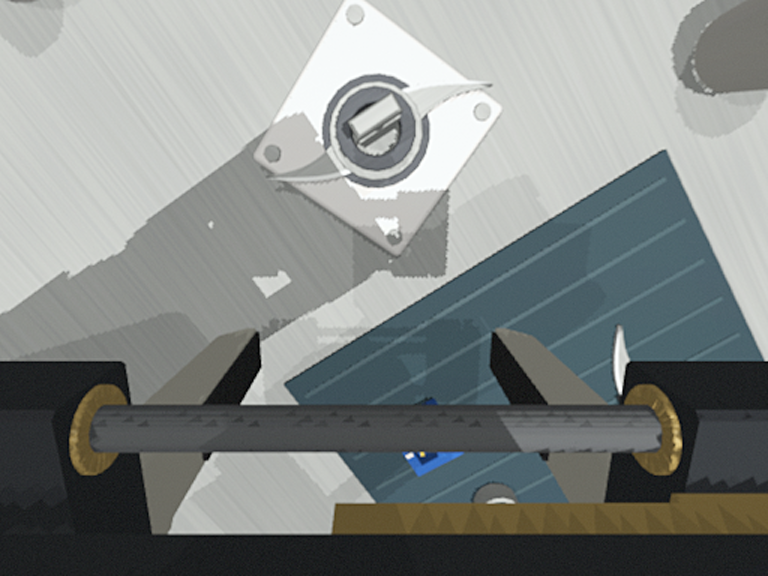

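Run:
```python
from h import *
snap("wrist","w3b"); snap("wrist","w3c",crop=(215,45,285,115),scale=8);st()
```

```text
t 3.25 p [0.4944 0.0765 0.1929] psi 0.9914 tilt [0.003  0.0002] F [0.  0.2 1.1] T [-0.03 -0.01 -0.01] gap 0.0929 j6 0.64
```

View pics/w3c.png

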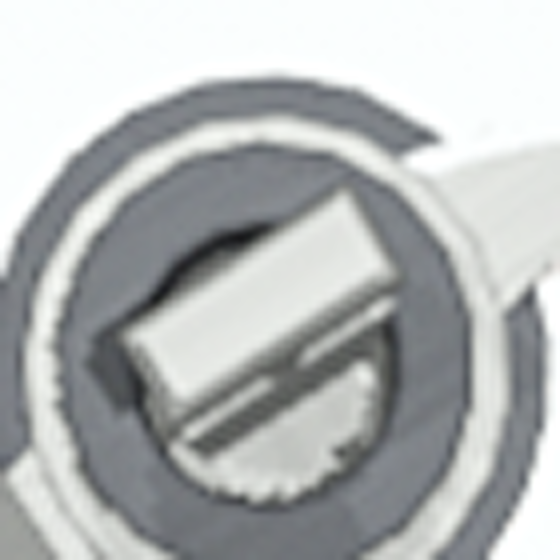

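Run:
```python
from h import *
f=lambda u,v:((u+.5)/8-.5+215,(v+.5)/8-.5+45)
P=[px2w("w3c",*f(*q),.131)[:2] for q in [(125,335),(347,185),(397,278),(178,412)]]
for i in range(4):
    e=P[(i+1)%4]-P[i]; print(np.round(P[i],4),np.hypot(*e),np.arctan2(e[1],e[0]))
print(np.mean(P,0))
print("collar",px2w("w3c",*f(270,343),.056)); 
to([.4565,-.2977,.20],1.5)
```

```text
[0.5303 0.1569] 0.023925995975130575 -0.015824199764914244
[0.5542 0.1565] 0.009127878574598305 -1.6220315019266225
[0.5538 0.1474] 0.023178023879644186 3.08723842594418
[0.5306 0.1487] 0.008241189566396655 1.6086327357025767
[0.54224071 0.15236971]
collar [0.54390458 0.1541134  0.056     ]
t 3.25 p [0.4944 0.0765 0.1929] psi 0.9914 tilt [0.003  0.0002] F [0.  0.2 1.1] T [-0.03 -0.01 -0.01] gap 0.0929 j6 0.64
shift [-1.6692  0.866  -0.0366] turnz -0.1619 rows 10
```

>>> {"method": "play_rows", "body": {"increments": [[0,0,0,-0.83,0.43,0,65],[0,0,0,-0.83,0.43,0,65],[0,0,0,-0.83,0.43,0,65],[0,0,0,-0.83,0.43,0,65],[0,0,0,-0.83,0.43,0,65]]}}

```text
clock: 3.67
ee_pos: [0.4751, -0.1127, 0.1935]
eef_rot: [2.76, 1.492, 0.005]
contact_force: [-0.6, 0.3, -0.2]
finger_gap: 0.0668
```

>>> {"method": "play_rows", "body": {"increments": [[0,0,0,-0.83,0.43,0.3,65],[0,0,0,-0.83,0.43,0.3,65],[0,0,0,-0.83,0.43,0.3,65],[0,0,0,-0.83,0.43,0.3,65],[0,0,0,-0.83,0.43,0.3,65]]}}

```text
clock: 4.08
ee_pos: [0.4562, -0.2987, 0.1324]
eef_rot: [2.76, 1.493, 0.002]
contact_force: [0.4, -0.3, 0.9]
finger_gap: 0.0649
```

Run:
```python
from h import *
st(); snap("wrist","w4t");snap("wrist","w4",scale=1.5); to([.4565,-.2977,.10])
```

```text
t 4.08 p [ 0.4562 -0.2987  0.1324] psi 0.9919 tilt [ 0.0031 -0.0028] F [ 0.4 -0.3  0.9] T [-0.   -0.02  0.02] gap 0.0649 j6 -0.09
t 4.18 p [ 0.4559 -0.299   0.1318] psi 0.9894 tilt [ 0.0019 -0.0021] F [-1.   0.3  0.8] T [-0.05 -0.03 -0.01] gap 0.0649 j6 -0.08
shift [ 0.0074 -0.0015  0.1589] turnz 0.0000 rows 1
```

View pics/w4.png

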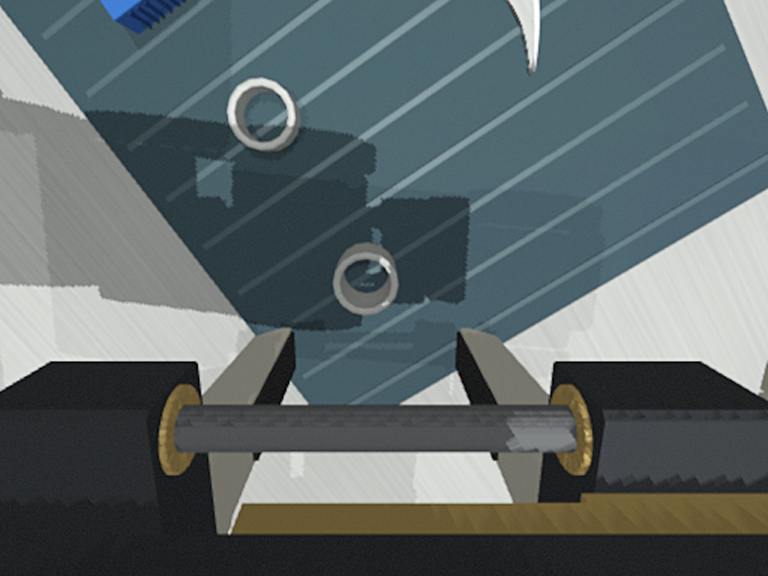

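Run:
```python
from h import *
f=lambda u,v:((u+.5)/1.5-.5,(v+.5)/1.5-.5)
print(px2w("w4",*f(366,283),.039), px2w("w4",*f(334,283),.039)-px2w("w4",*f(398,283),.039))
snap("wrist","w4c",crop=(200,140,290,230),scale=7)
```

```text
[ 0.45295044 -0.29720369  0.039     ] [-0.03238214  0.02125688  0.        ]
```

View pics/w4c.png

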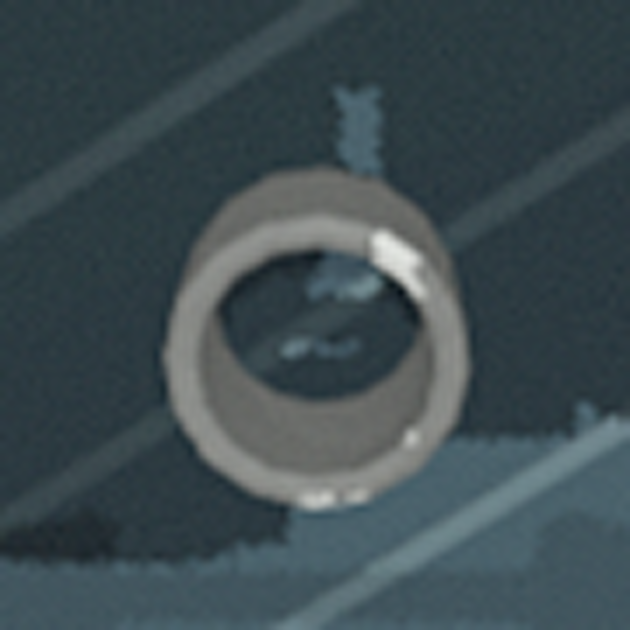

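Run:
```python
from h import *
f=lambda u,v:((u+.5)/7-.5+200,(v+.5)/7-.5+140)
print(px2w("w4c",*f(316.5,361.5),.039), px2w("w4c",*f(316.5,340),.003))
to([.4535,-.2990,.017])
```

```text
[ 0.45246603 -0.29720007  0.039     ] [ 0.44847833 -0.3022602   0.003     ]
t 4.23 p [ 0.4562 -0.2971  0.1322] psi 0.9902 tilt [ 0.0021 -0.0016] F [ 0.9  0.6 -0.1] T [-0.03 -0.02  0.03] gap 0.0650 j6 -0.08
shift [-0.0154 -0.0075  0.5761] turnz 0.0000 rows 3
```

>>> {"method": "play_rows", "body": {"increments": [[0,0,0,-0.009,-0.014,0.2,65],[0,0,0,-0.009,-0.014,0.4,65],[0,0,0,-0.009,-0.014,0.55,65],[0,0,0,-0.009,-0.014,0.61,65],[0,0,0,-0.009,-0.014,0.61,65]]}}

```text
clock: 4.65
ee_pos: [0.4524, -0.2938, 0.008]
eef_rot: [-2.76, -1.497, 0.001]
contact_force: [-0.2, 0.7, -0.1]
finger_gap: 0.0646
```

>>> {"method": "play_rows", "body": {"increments": [[0,0,0,0,0,0,35],[0,0,0,0,0,0,35],[0,0,0,0,0,0,35],[0,0,0,0,0,0,35]], "squeeze": 20}}

```text
clock: 4.98
ee_pos: [0.4531, -0.2954, 0.0102]
eef_rot: [2.76, 1.495, 0.002]
contact_force: [0.2, 0.6, 0.6]
finger_gap: 0.0429
```

Run:
```python
from h import *
st()
```

```text
t 4.98 p [ 0.4531 -0.2954  0.0102] psi 0.9929 tilt [ 0.002  -0.0015] F [0.2 0.6 0.6] T [-0.07 -0.02  0.  ] gap 0.0429 j6 -0.09
```

>>> {"method": "play_rows", "body": {"increments": [[0,0,0,0,0,0,35],[0,0,0,0,0,0,35],[0,0,0,0,0,-0.2,35],[0,0,0,0,0,-0.4,35],[0,0,0,0,0,-0.6,35]]}}

```text
clock: 5.4
ee_pos: [0.4518, -0.2946, 0.1302]
eef_rot: [-2.761, -1.495, 0.001]
contact_force: [0.3, -1.1, -0.8]
finger_gap: 0.0399
```

>>> {"method": "play_rows", "body": {"increments": [[0,0,0,0,0,-0.2,35],[0,0,0,0,0,-0.3,35],[0,0,0,0,0,-0.3,35]]}}

```text
clock: 5.65
ee_pos: [0.4539, -0.2962, 0.1938]
eef_rot: [2.756, 1.493, 0.005]
contact_force: [0.6, 0.1, -1.6]
finger_gap: 0.0403
```

Run:
```python
from h import *
st(); snap("wrist","w5t"); snap("wrist","w5",scale=1.5); to([.5422,.1524,.19])
```

```text
t 5.65 p [ 0.4539 -0.2962  0.1938] psi 0.9927 tilt [ 0.0066 -0.0051] F [ 0.6  0.1 -1.6] T [-0.03 -0.02 -0.01] gap 0.0403 j6 -0.09
t 5.75 p [ 0.4522 -0.2949  0.1888] psi 0.9927 tilt [ 0.0006 -0.0005] F [ 0.5  0.5 -1.8] T [ 0.   -0.07  0.02] gap 0.0397 j6 -0.09
shift [ 2.1189 -0.845  -0.0069] turnz 0.0000 rows 11
```

View pics/w5.png

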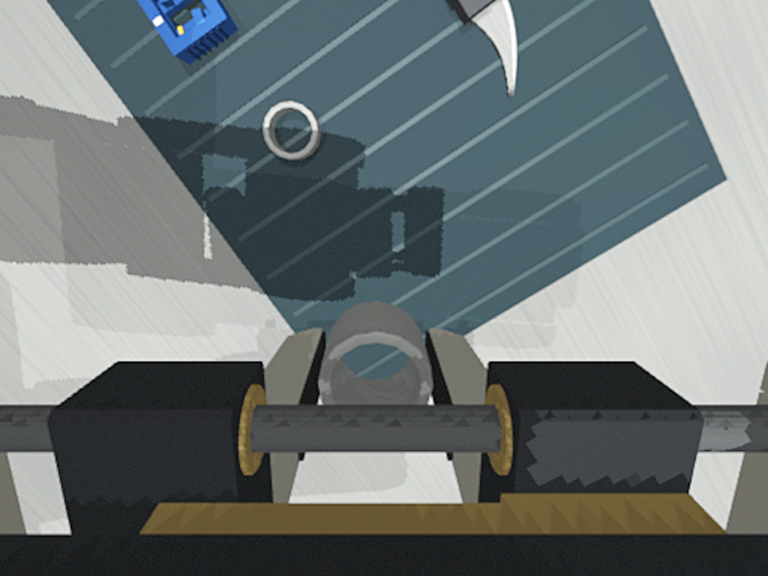

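Run:
```python
from h import *
s=optics.snapshot("wrist");T=s["T_tool_cam"];K=s["K"]
def tl(u,v,z):
    ray=T[:3,:3]@np.linalg.solve(K,[(u+.5)/1.5-.5,(v+.5)/1.5-.5,1]);p=T[:3,3];return p+ray*(z-p[2])/ray[2]
print(np.round(T,4))
for q in [(376,332),(318,385),(432,385)]: print(q,tl(*q,-.029))
print("bottom front",tl(376,301,.007))
im=s["image"][190:300,190:310,::-1];cv2.imwrite("pics/w5c.png",cv2.resize(im,None,fx=6,fy=6,interpolation=cv2.INTER_CUBIC)[:600])
```

```text
[[ 5.000e-04 -9.667e-01 -2.561e-01  6.950e-02]
 [ 1.000e+00  6.000e-04 -4.000e-04  7.000e-04]
 [ 5.000e-04 -2.561e-01  9.667e-01 -1.664e-01]
 [ 0.000e+00  0.000e+00  0.000e+00  1.000e+00]]
(376, 332) [ 0.01707007  0.000906   -0.029     ]
(318, 385) [-0.00227288 -0.01894989 -0.029     ]
(432, 385) [-0.00224403  0.02011137 -0.029     ]
bottom front [0.01688019 0.00095561 0.007     ]
```

View pics/w5c.png

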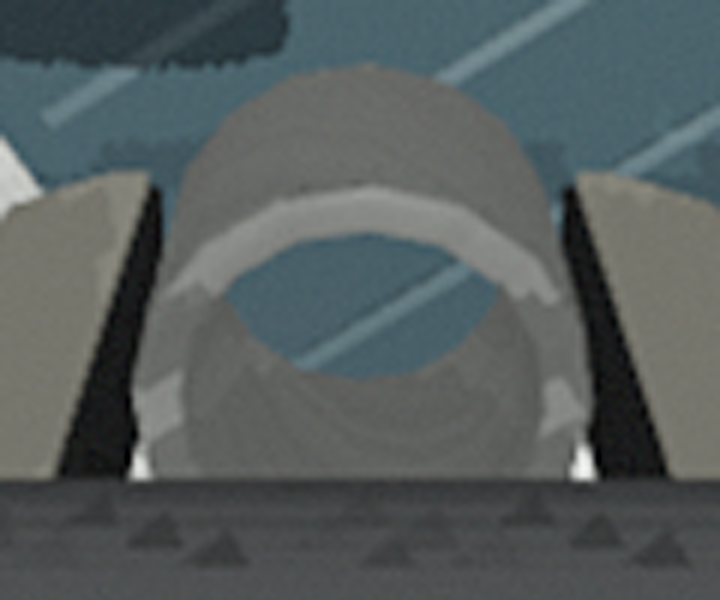

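>>> {"method": "play_rows", "body": {"increments": [[0,0,0,0.9,-0.36,0,35],[0,0,0,0.9,-0.36,0,35],[0,0,0,0.9,-0.36,0,35],[0,0,0,0.9,-0.36,0,35],[0,0,0,0.9,-0.36,0,35]]}}

```text
clock: 6.22
ee_pos: [0.4895, -0.1016, 0.1867]
eef_rot: [-2.759, -1.496, 0.004]
contact_force: [0.2, 0.0, -1.1]
finger_gap: 0.0399
```

>>> {"method": "play_rows", "body": {"increments": [[0,0,0,0.9,-0.36,0,35],[0,0,0,0.9,-0.36,0,35],[0,0,0,0.9,-0.36,0,35],[0,0,0,0.9,-0.36,0,35],[0,0,0,0.9,-0.36,0,35]]}}

```text
clock: 6.63
ee_pos: [0.5276, 0.0885, 0.1867]
eef_rot: [-2.76, -1.497, 0.004]
contact_force: [0.7, -0.1, -0.8]
finger_gap: 0.0401
```

Run:
```python
from h import *
to([.5432,.1548,.16],.9927)
```

```text
t 6.63 p [0.5276 0.0885 0.1867] psi 0.9941 tilt [-0.0031  0.0002] F [ 0.7 -0.1 -0.8] T [-0.09 -0.1   0.04] gap 0.0401 j6 0.66
shift [ 0.3207 -0.115   0.1331] turnz 0.0005 rows 2
```

>>> {"method": "play_rows", "body": {"increments": [[0,0,0,0.15,-0.055,0.06,35],[0,0,0,0.28,-0.1,0.12,35],[0,0,0,0.32,-0.115,0.133,35],[0,0,0,0.32,-0.115,0.133,35],[0,0,0,0.32,-0.115,0.133,35]]}}

```text
clock: 7.05
ee_pos: [0.5434, 0.1509, 0.1608]
eef_rot: [-2.761, -1.497, 0.004]
contact_force: [0.2, 0.1, -0.3]
finger_gap: 0.0401
```

Run:
```python
from h import *
st(); snap("wrist","w6t"); snap("wrist","w6",crop=(170,170,330,300),scale=5); to([.5432,.1548,.16],.9927)
```

```text
t 7.05 p [0.5434 0.1509 0.1608] psi 0.9934 tilt [-0.0025 -0.0007] F [ 0.2  0.1 -0.3] T [-0.04 -0.03 -0.  ] gap 0.0401 j6 0.77
t 7.15 p [0.5439 0.1502 0.1619] psi 0.9918 tilt [-0.0005 -0.0003] F [-0.2  0.5 -1.2] T [ 0.01 -0.1  -0.  ] gap 0.0399 j6 0.77
shift [ 0.0172 -0.0155  0.0097] turnz -0.0003 rows 1
```

View pics/w6.png

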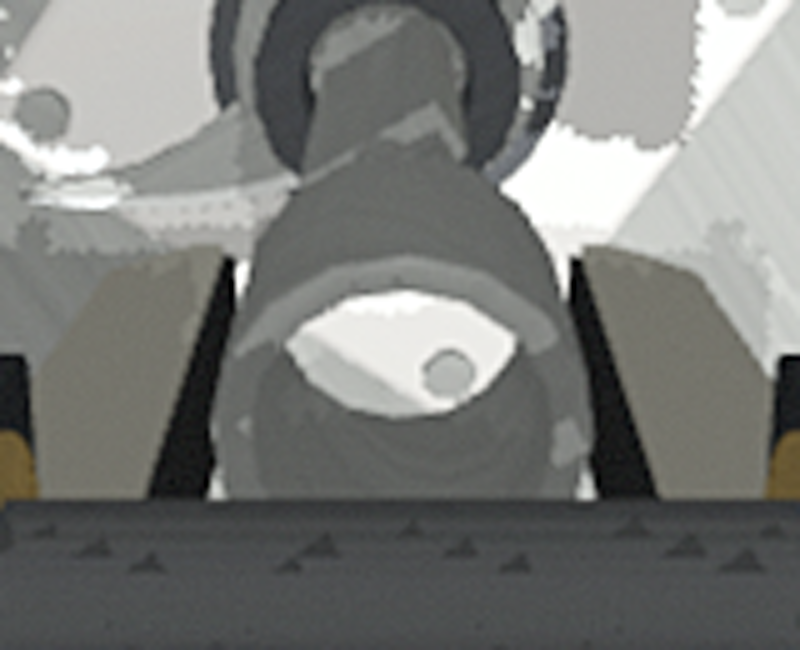

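>>> {"method": "play_rows", "body": {"increments": [[0,0,0,0.017,-0.016,0,35],[0,0,0,0.017,-0.016,0,35]]}}

```text
clock: 7.32
ee_pos: [0.5433, 0.1556, 0.1624]
eef_rot: [2.763, 1.495, 0.001]
contact_force: [-0.5, 0.7, -1.1]
finger_gap: 0.0401
```

Run:
```python
from h import *
st(); snap("wrist","w6t"); snap("wrist","w7",crop=(170,170,330,300),scale=5);st();snap("scene","s7",crop=(225,120,325,220),scale=6);snap("side","d7",crop=(200,180,310,280),scale=6); to([.5432,.1548,.13],.9927)
```

```text
t 7.32 p [0.5433 0.1556 0.1624] psi 0.9916 tilt [0.0005 0.0002] F [-0.5  0.7 -1.1] T [-0.04 -0.08  0.03] gap 0.0401 j6 0.78
t 7.42 p [0.5433 0.1557 0.1624] psi 0.9923 tilt [0.0005 0.0001] F [-0.4  0.4 -1.5] T [-0.03 -0.07 -0.08] gap 0.0400 j6 0.78
t 7.52 p [0.5433 0.1557 0.1622] psi 0.9924 tilt [0.0003 0.0001] F [-0.1  1.4 -2.1] T [-0.06 -0.07  0.02] gap 0.0396 j6 0.78
shift [-0.0043  0.0022  0.1612] turnz -0.0001 rows 1
```

View pics/w7.png

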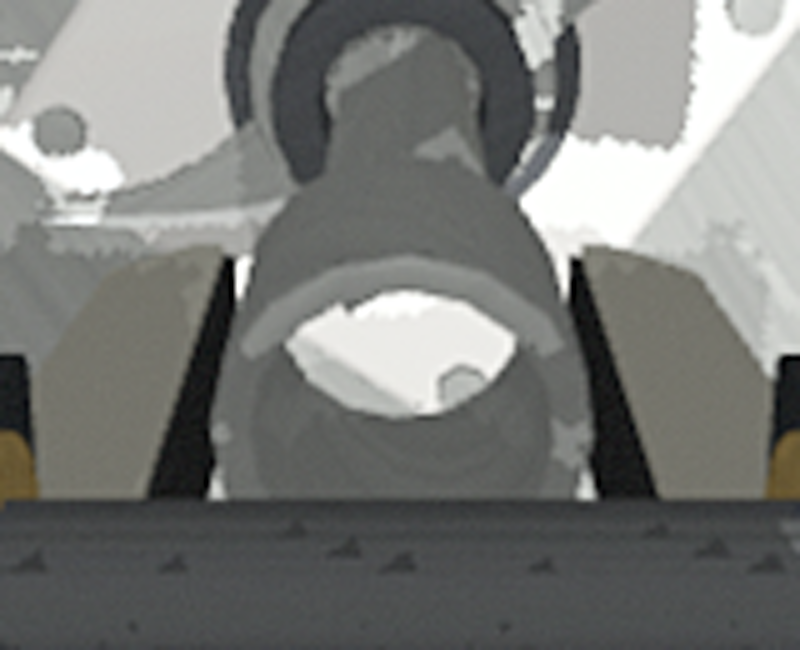

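View pics/s7.png

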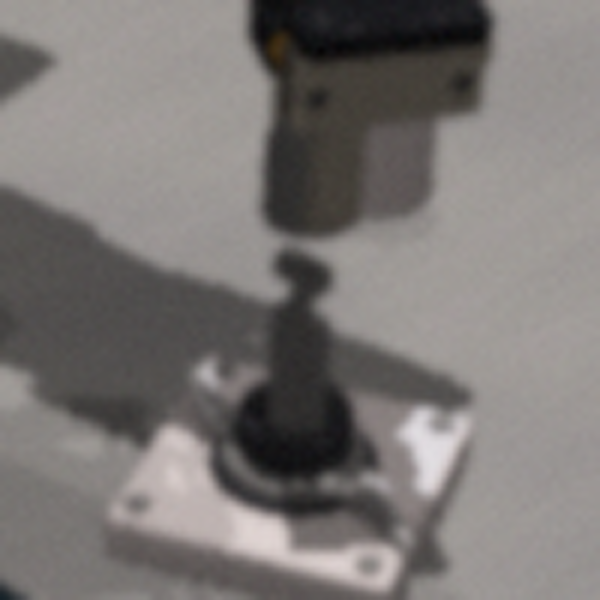

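View pics/d7.png

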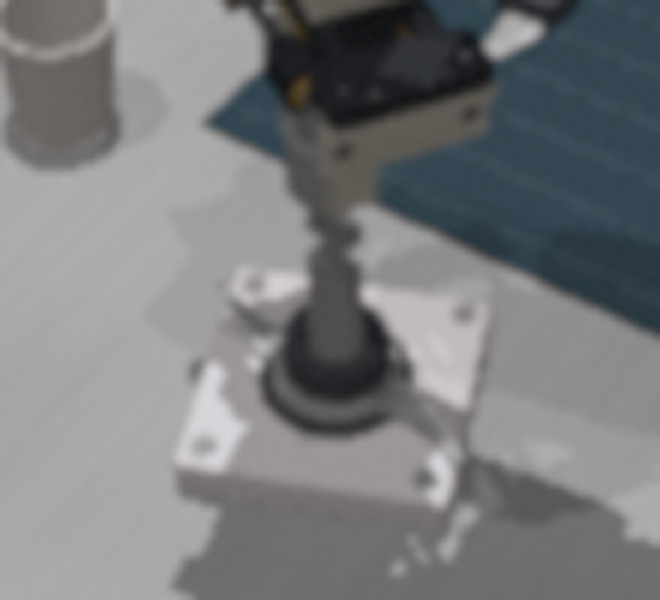

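Run:
```python
from h import *
im=np.load("pics/s7.npz")["image"][:,:,::-1]
c=im[130:200,255:305]; cv2.imwrite("pics/s7z.png",cv2.resize(c,None,fx=8,fy=8,interpolation=cv2.INTER_CUBIC))
for z in (.135,.155,.191): 
    for P in [(.5422,.1524),(.5433,.1557)]:
        q=w2px("s7",[*P,z]); print(z,P,q,(q-[255,130]+.5)*8)
a=w2px("s7",[.5422,.1524,.155]); b=w2px("s7",[.5422+.02*.716,.1524+.02*.698,.155]);print((b-a)*8)
```

```text
0.135 (0.5422, 0.1524) [274.81270921 162.33583108] [162.50167367 262.68664866]
0.135 (0.5433, 0.1557) [276.01562139 161.98889492] [172.12497115 259.91115933]
0.155 (0.5422, 0.1524) [275.16688615 155.55218406] [165.3350892 208.4174725]
0.155 (0.5433, 0.1557) [276.38396935 155.20956393] [175.07175481 205.6765114 ]
0.191 (0.5422, 0.1524) [275.82660816 142.91634938] [170.61286532 107.33079507]
0.191 (0.5433, 0.1557) [277.07005789 142.58231513] [180.56046312 104.65852107]
[64.77763324  0.25094347]
```

View pics/s7z.png

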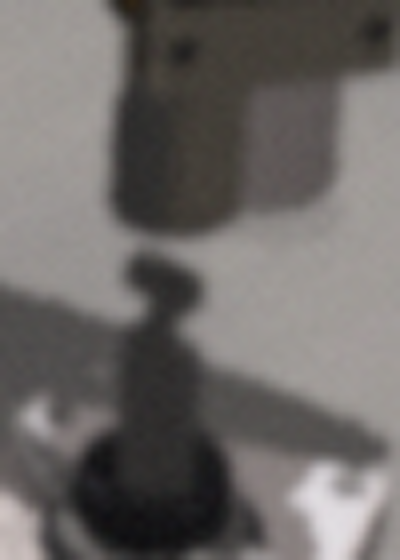

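>>> {"method": "play_rows", "body": {"increments": [[0,0,0,-0.008,0,0.03,35],[0,0,0,-0.008,0,0.06,35],[0,0,0,-0.008,0,0.09,35],[0,0,0,-0.008,0,0.11,35],[0,0,0,-0.008,0,0.12,35]]}}

```text
clock: 7.93
ee_pos: [0.542, 0.1546, 0.137]
eef_rot: [-2.762, -1.496, 0.002]
contact_force: [-0.7, -0.8, -1.6]
finger_gap: 0.0397
```

Run:
```python
from h import *
st(); snap("wrist","w8t",crop=(170,170,330,300),scale=5);st()
```

```text
t 7.93 p [0.542  0.1546 0.137 ] psi 0.9927 tilt [-0.0014 -0.0002] F [-0.7 -0.8 -1.6] T [-0.01 -0.05  0.01] gap 0.0397 j6 0.77
t 7.98 p [0.542  0.1546 0.137 ] psi 0.9928 tilt [-0.0013 -0.0003] F [-0.1 -0.  -1.8] T [ 0.01 -0.08  0.01] gap 0.0398 j6 0.77
```

View pics/w8t.png

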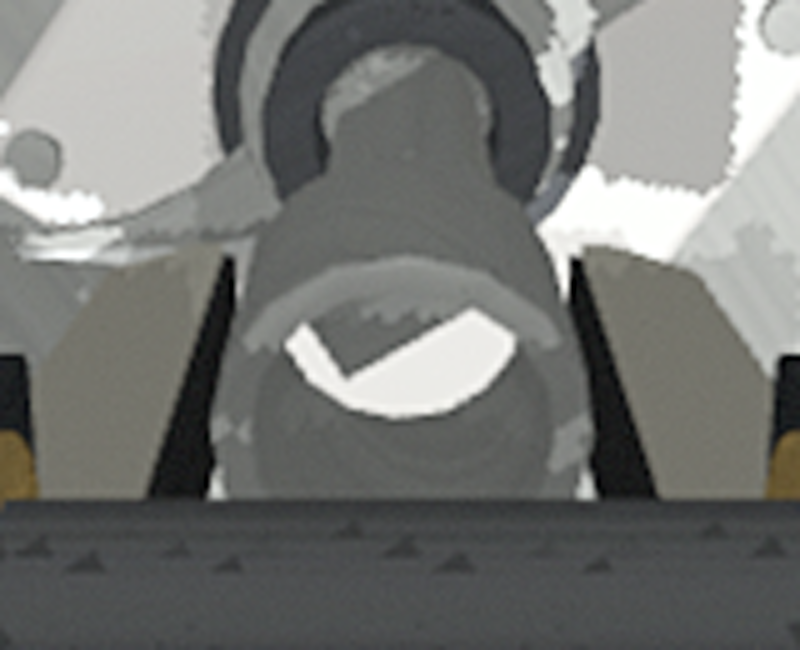

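Run:
```python
from h import *
f=lambda u,v:((u+.5)/5-.5+170,(v+.5)/5-.5+170)
p=px2w("w8t",*f(348,380),.131);print(p)
p2=px2w("w8t",*f(475,308),.131);print(p2, np.arctan2(*(p2-p)[:2][::-1]))
# bore bottom ring lower edge at z~.130, front top rim
for q,z in [((403,418),.130),((287,342),.130),((517,342),.130),((403,258),.166),((403,290),.166)]:
    print(q,px2w("w8t",*f(*q),z)[:2], )
o,M,psi=st()
for q,z in [((403,418),.130),((403,258),.166),((403,290),.166),((348,380),.131)]:
    print((M.T@(px2w("w8t",*f(*q),z)-o["ee_pos"]))[:2])
```

```text
[0.52971904 0.14723374 0.131     ]
[0.54859224 0.14673626 0.131     ] -0.026353052367326872
(403, 418) [0.53241972 0.13851789]
(287, 342) [0.52582779 0.15549066]
(517, 342) [0.550399   0.13950122]
(403, 258) [0.55198064 0.16850716]
(403, 290) [0.55012116 0.16565244]
t 7.98 p [0.542  0.1546 0.137 ] psi 0.9928 tilt [-0.0013 -0.0003] F [-0.1 -0.  -1.8] T [ 0.01 -0.08  0.01] gap 0.0398 j6 0.77
[-0.01869678  0.00077474]
[0.01707345 0.00073788]
[0.01366654 0.00074016]
[-0.01287329 -0.00625017]
```

>>> {"method": "play_rows", "body": {"increments": [[0,0,0,0.004,0.005,0.0,35],[0,0,0,0.004,0.005,0.03,35],[0,0,0,0.004,0.005,0.06,35],[0,0,0,0.004,0.005,0.09,35],[0,0,0,0.004,0.005,0.12,35]]}}

```text
clock: 8.4
ee_pos: [0.5435, 0.1548, 0.1132]
eef_rot: [-2.762, -1.496, 0.001]
contact_force: [0.9, 0.3, -1.6]
finger_gap: 0.04
```

Run:
```python
from h import *
st()
```

```text
t 8.40 p [0.5435 0.1548 0.1132] psi 0.9928 tilt [-0.0004 -0.0001] F [ 0.9  0.3 -1.6] T [-0.07 -0.08  0.02] gap 0.0400 j6 0.77
```

>>> {"method": "play_rows", "body": {"increments": [[0,0,0,0,0,0.04,35],[0,0,0,0,0,0.08,35],[0,0,0,0,0,0.12,35],[0,0,0,0,0,0.16,35],[0,0,0,0,0,0.19,35]]}}

```text
clock: 8.82
ee_pos: [0.5434, 0.1547, 0.0748]
eef_rot: [-2.762, -1.496, 0.001]
contact_force: [-0.1, 0.1, -1.9]
finger_gap: 0.04
```

Run:
```python
from h import *
st()
```

```text
t 8.82 p [0.5434 0.1547 0.0748] psi 0.9928 tilt [-0.0008 -0.0002] F [-0.1  0.1 -1.9] T [-0.07 -0.01  0.01] gap 0.0400 j6 0.77
```

>>> {"method": "play_rows", "body": {"increments": [[0,0,0,0,0,0.025,35],[0,0,0,0,0,0.04,35],[0,0,0,0,0,0.05,35],[0,0,0,0,0,0.055,35],[0,0,0,0,0,0.058,35]]}}

```text
clock: 9.23
ee_pos: [0.5438, 0.1548, 0.0645]
eef_rot: [2.762, 1.496, 0.001]
contact_force: [-0.9, -0.6, -1.2]
finger_gap: 0.0399
```

Run:
```python
from h import *
st()
```

```text
t 9.23 p [0.5438 0.1548 0.0645] psi 0.9928 tilt [0.0003 0.0001] F [-0.9 -0.6 -1.2] T [ 0.03 -0.04  0.02] gap 0.0399 j6 0.77
```

>>> {"method": "play_rows", "body": {"increments": [[0,0,0,0,0,0.004,35],[0,0,0,0,0,0.007,35],[0,0,0,0,0,0.007,35]]}}

```text
clock: 9.48
ee_pos: [0.5438, 0.1548, 0.0631]
eef_rot: [2.762, 1.496, 0.001]
contact_force: [0.2, -0.2, -1.5]
finger_gap: 0.0397
```

Run:
```python
from h import *
st()
```

```text
t 9.48 p [0.5438 0.1548 0.0631] psi 0.9928 tilt [0.0004 0.0001] F [ 0.2 -0.2 -1.5] T [ 0.04 -0.05  0.  ] gap 0.0397 j6 0.77
```

Within about a millimetre of the collar, so release slowly.

>>> {"method": "play_rows", "body": {"increments": [[0,0,0,0,0,0.003,42],[0,0,0,0,0,0.003,48],[0,0,0,0,0,0.003,60],[0,0,0,0,0,0.003,65],[0,0,0,0,0,0.003,65]]}}

```text
clock: 9.9
ee_pos: [0.5437, 0.1548, 0.0625]
eef_rot: [2.762, 1.496, 0.0]
contact_force: [0.4, -0.5, 0.0]
finger_gap: 0.0622
```

>>> {"method": "play_rows", "body": {"increments": [[0,0,0,0,0,-0.15,65],[0,0,0,0,0,-0.35,65],[0,0,0,0,0,-0.55,65],[0,0,0,0,0,-0.7,65],[0,0,0,0,0,-0.7,65]]}}

```text
clock: 10.32
ee_pos: [0.5462, 0.1554, 0.2089]
eef_rot: [2.76, 1.495, 0.015]
contact_force: [0.5, 0.6, 0.7]
finger_gap: 0.0652
```

Run:
```python
from h import *
st(); snap("wrist","w9",scale=1.5); snap("scene","s9",crop=(225,120,325,220),scale=6); to([.61,-.17,.20],1.64)
```

```text
t 10.32 p [0.5462 0.1554 0.2089] psi 0.9929 tilt [0.0096 0.002 ] F [0.5 0.6 0.7] T [-0.07 -0.08 -0.03] gap 0.0652 j6 0.77
t 10.42 p [0.544  0.1549 0.2033] psi 0.9928 tilt [0.0021 0.0004] F [-0.5 -0.2 -1.3] T [-0.04 -0.06 -0.04] gap 0.0647 j6 0.77
shift [-1.1803  1.164   0.0165] turnz -0.2060 rows 8
```

View pics/s9.png

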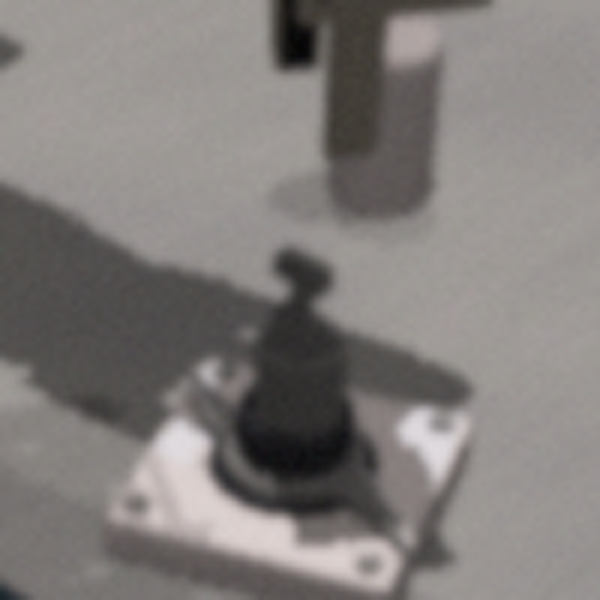

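View pics/w9.png

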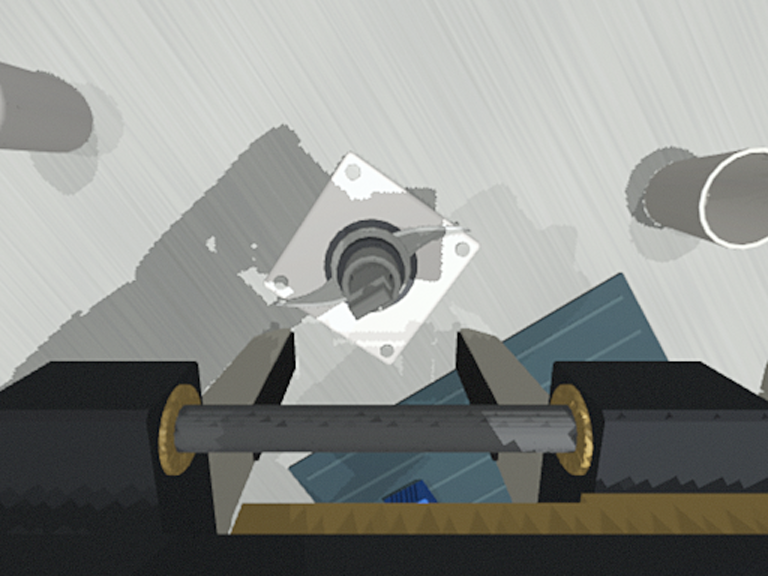

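>>> {"method": "play_rows", "body": {"increments": [[0,0,-0.15,-0.65,0.65,0,65],[0,0,-0.15,-0.65,0.65,0,65],[0,0,-0.15,-0.65,0.65,0,65],[0,0,-0.15,-0.65,0.65,0,65],[0,0,-0.15,-0.65,0.65,0,65]]}}

```text
clock: 10.83
ee_pos: [0.581, -0.0277, 0.2006]
eef_rot: [-2.328, -2.106, 0.003]
contact_force: [0.5, -0.1, 0.3]
finger_gap: 0.0651
```

Run:
```python
from h import *
to([.613,-.187,.18],1.64)
```

```text
t 10.83 p [ 0.581  -0.0277  0.2006] psi 1.4708 tilt [-0.0027  0.    ] F [ 0.5 -0.1  0.3] T [-0.13 -0.07 -0.06] gap 0.0651 j6 -0.03
shift [-0.7765  0.2389  0.1024] turnz -0.0538 rows 4
```

>>> {"method": "play_rows", "body": {"increments": [[0,0,-0.054,-0.75,0.24,0.1,65],[0,0,-0.054,-0.75,0.24,0.1,65],[0,0,-0.054,-0.75,0.24,0.1,65],[0,0,-0.054,-0.75,0.24,0.1,65],[0,0,-0.054,-0.75,0.24,0.1,65]]}}

```text
clock: 11.25
ee_pos: [0.6125, -0.1847, 0.1791]
eef_rot: [-2.154, -2.284, 0.004]
contact_force: [0.6, 0.3, 0.4]
finger_gap: 0.0652
```

Run:
```python
from h import *
snap("wrist","wat");snap("wrist","wa0");st(); snap("wrist","wa",crop=(160,60,340,260),scale=3);st()
```

```text
t 11.35 p [ 0.6123 -0.1802  0.1801] psi 1.6315 tilt [-0.0032  0.0013] F [-0.1  0.3 -0.1] T [-0.05 -0.09 -0.06] gap 0.0652 j6 -0.42
t 11.40 p [ 0.6125 -0.179   0.1807] psi 1.6330 tilt [-0.0026  0.0012] F [-0.7  0.9  0.1] T [-0.01 -0.06  0.  ] gap 0.0651 j6 -0.42
```

View pics/wa.png

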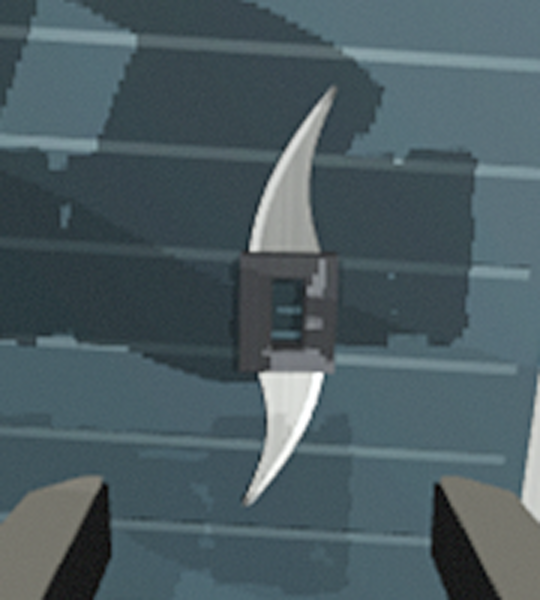

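Run:
```python
from h import *
f=lambda u,v:((u+.5)/3-.5+160,(v+.5)/3-.5+60)
P=[px2w("wa",*f(*q),.021)[:2] for q in [(241,253),(340,253),(336,373),(238,372)]]
for i in range(4):
    e=P[(i+1)%4]-P[i]; print(np.round(P[i],4),np.hypot(*e),np.arctan2(e[1],e[0]))
c=np.mean(P,0);print(c, px2w("wa",*f(288,313),.012))
to([*c,.08],1.60)
```

```text
[ 0.5984 -0.1451] 0.03627638897623889 0.06159837219779293
[ 0.6346 -0.1429] 0.045219637188619904 -1.5231956552855683
[ 0.6367 -0.1881] 0.0371859428965831 -3.0899676613085174
[ 0.5996 -0.19  ] 0.044870801067588784 1.5980525958409955
[ 0.61732831 -0.16653017] [ 0.61728051 -0.16777088  0.012     ]
t 11.40 p [ 0.6125 -0.179   0.1807] psi 1.6330 tilt [-0.0026  0.0012] F [-0.7  0.9  0.1] T [-0.01 -0.06  0.  ] gap 0.0651 j6 -0.42
shift [0.0602 0.0292 0.5037] turnz 0.0105 rows 3
```

>>> {"method": "play_rows", "body": {"increments": [[0,0,0.005,0.06,0.028,0.15,60],[0,0,0.005,0.06,0.028,0.35,60],[0,0,0.005,0.06,0.028,0.5,60],[0,0,0.005,0.06,0.028,0.6,60],[0,0,0.005,0.06,0.028,0.6,60]]}}

```text
clock: 11.82
ee_pos: [0.6154, -0.1645, 0.0578]
eef_rot: [-2.162, -2.27, 0.005]
contact_force: [-0.2, -0.4, 0.3]
finger_gap: 0.06
```

Run:
```python
from h import *
optics.snapshot("wrist");to([.6173,-.1667,.0055],1.617)
```

```text
t 11.87 p [ 0.6168 -0.1652  0.0606] psi 1.6195 tilt [-0.0041  0.0015] F [-0.6 -0.1  0.6] T [-0.01 -0.07  0.04] gap 0.0598 j6 -0.38
shift [-0.008   0.0032  0.2755] turnz 0.0008 rows 2
```

>>> {"method": "play_rows", "body": {"increments": [[0,0,0,-0.008,0.003,0.12,60],[0,0,0,-0.008,0.003,0.2,60],[0,0,0,-0.008,0.003,0.25,60],[0,0,0,-0.008,0.003,0.27,60],[0,0,0,-0.008,0.003,0.27,60]]}}

```text
clock: 12.28
ee_pos: [0.619, -0.1683, 0.0089]
eef_rot: [2.168, 2.274, 0.0]
contact_force: [-0.4, 0.1, 0.3]
finger_gap: 0.0599
```

Run:
```python
from h import *
optics.snapshot("wrist");optics.snapshot("wrist");to([.6173,-.1667,.0050],1.617)
```

```text
t 12.38 p [ 0.6195 -0.1686  0.0098] psi 1.6182 tilt [ 0.0016 -0.0005] F [ 0.7 -0.2  1. ] T [-0.01 -0.11  0.05] gap 0.0600 j6 -0.39
shift [ 0.0102 -0.0105  0.0239] turnz 0.0004 rows 1
```

>>> {"method": "play_rows", "body": {"increments": [[0,0,0,0.01,-0.01,0.02,60],[0,0,0,0.01,-0.01,0.022,45],[0,0,0,0.01,-0.01,0.022,35],[0,0,0,0.01,-0.01,0.022,30],[0,0,0,0.01,-0.01,0.022,30]], "squeeze": 25}}

```text
clock: 12.8
ee_pos: [0.6168, -0.1668, 0.0043]
eef_rot: [2.168, 2.273, 0.0]
contact_force: [0.9, -0.8, -0.2]
finger_gap: 0.0378
```

>>> {"method": "play_rows", "body": {"increments": [[0,0,0,0,0,0,30],[0,0,0,0,0,0,30]]}}

```text
clock: 12.97
ee_pos: [0.6168, -0.1668, 0.0042]
eef_rot: [2.168, 2.273, 0.0]
contact_force: [-0.1, -0.8, 2.2]
finger_gap: 0.0358
```

Run:
```python
from h import *
st()
```

```text
t 12.97 p [ 0.6168 -0.1668  0.0042] psi 1.6179 tilt [ 0.0004 -0.0001] F [-0.1 -0.8  2.2] T [-0.01 -0.07 -0.  ] gap 0.0358 j6 -0.38
```

>>> {"method": "play_rows", "body": {"increments": [[0,0,0,0,0,-0.15,30],[0,0,0,0,0,-0.35,30],[0,0,0,0,0,-0.55,30],[0,0,0,0,0,-0.75,30],[0,0,0,0,0,-0.95,30]], "squeeze": 30}}

```text
clock: 13.38
ee_pos: [0.6161, -0.1665, 0.1956]
eef_rot: [-2.168, -2.273, 0.001]
contact_force: [0.6, -0.4, -3.3]
finger_gap: 0.0355
```

>>> {"method": "play_rows", "body": {"increments": [[0,0,0.2,0.5,0.15,-0.05,30],[0,0,0.2,0.5,0.15,-0.05,30],[0,0,0.2,0.5,0.15,-0.05,30],[0,0,0.2,0.5,0.15,-0.05,30],[0,0,0.2,0.5,0.15,-0.05,30]]}}

```text
clock: 13.8
ee_pos: [0.6419, -0.0636, 0.2037]
eef_rot: [-2.758, -1.503, 0.001]
contact_force: [0.4, -0.2, -1.6]
finger_gap: 0.0358
```

Run:
```python
from h import *
to([.5,.1524,.20],-.035); snap("wrist","wb",crop=(160,100,340,300),scale=3)
```

```text
t 13.80 p [ 0.6419 -0.0636  0.2037] psi 0.9979 tilt [-0.0007  0.0001] F [ 0.4 -0.2 -1.6] T [-0.03 -0.07 -0.03] gap 0.0358 j6 0.40
shift [ 0.5233 -1.1816  0.0194] turnz 0.3288 rows 9
```

View pics/wb.png

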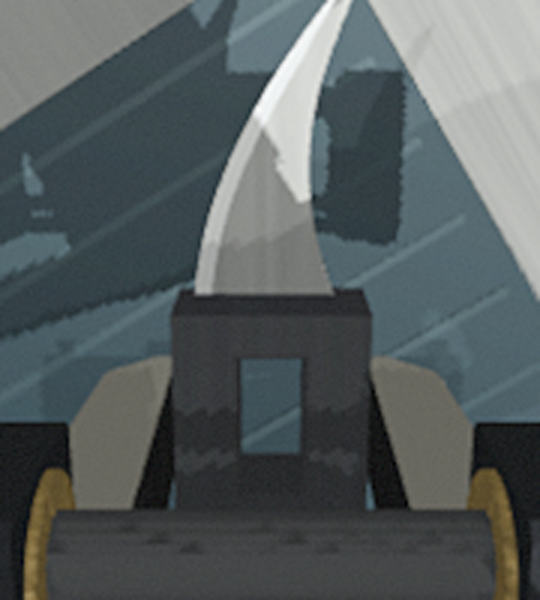

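```bash
cat >> h.py <<'E'
def tl(T,K,u,v,z):
    ray=T[:3,:3]@np.linalg.solve(K,[u,v,1]);p=T[:3,3];return np.round((p+ray*(z-p[2])/ray[2])[:2],4)
Ttc=np.array([[5e-4,-.9667,-.2561,.0695],[1,6e-4,-4e-4,7e-4],[5e-4,-.2561,.9667,-.1664],[0,0,0,1]])
Kw=np.array([[294.1,0,249.9],[0,294.1,190.],[0,0,1]])
E
python3 - <<'E'
from h import *
f=lambda u,v:((u+.5)/3-.5+160,(v+.5)/3-.5+100)
for n,q,z in [("slot front top",(270.5,358),-.0168),("slot rear bot",(270.5,455),.0012),("slotL",(239,358),-.0168),("slotR",(302,358),-.0168),("boss front top",(272,318),-.0168),("bossL",(173,318),-.0168),("bossR",(371,318),-.0168),("front bot",(272,293),.0012)]:
    print(n,tl(Ttc,Kw,*f(*q),z))
E
```

```text
slot front top [0.0137 0.0006]
slot rear bot [-0.0145  0.0006]
slotL [ 0.0137 -0.0051]
slotR [0.0137 0.0063]
boss front top [0.0212 0.0009]
bossL [ 0.0212 -0.0167]
bossR [0.0212 0.0185]
front bot [0.0206 0.0009]
```

>>> {"method": "play_rows", "body": {"increments": [[0,0,0.18,0.2,-0.6,0.02,30],[0,0,0.18,0.2,-0.6,0.02,30],[0,0,0.18,0.2,-0.6,0.02,30],[0,0,0.18,0.2,-0.6,0.02,30],[0,0,0.18,0.2,-0.6,0.02,30]]}}

```text
clock: 14.27
ee_pos: [0.5609, 0.0345, 0.2]
eef_rot: [-3.067, -0.677, 0.001]
contact_force: [0.6, -0.2, -2.2]
finger_gap: 0.0357
```

Run:
```python
from h import *
to([.48,.1524,.19],-.035)
```

```text
t 14.27 p [0.5609 0.0345 0.2   ] psi 0.4347 tilt [-0.001   0.0001] F [ 0.6 -0.2 -2.2] T [-0.05 -0.02 -0.01] gap 0.0357 j6 1.11
shift [-0.1184 -0.7052  0.0505] turnz 0.1495 rows 4
```

>>> {"method": "play_rows", "body": {"increments": [[0,0,0.15,-0.3,-0.79,0.05,30],[0,0,0.15,-0.3,-0.79,0.05,30],[0,0,0.15,-0.3,-0.79,0.05,30],[0,0,0.15,-0.3,-0.79,0.05,30],[0,0,0.15,-0.3,-0.79,0.05,30]]}}

```text
clock: 14.68
ee_pos: [0.4367, 0.1533, 0.1893]
eef_rot: [-3.141, 0.06, 0.006]
contact_force: [1.0, -1.0, -2.8]
finger_gap: 0.0358
```

>>> {"method": "play_rows", "body": {"increments": [[0,0,0,0,0,0,30],[0,0,0,0,0,0,30]]}}

```text
clock: 14.85
ee_pos: [0.4417, 0.1506, 0.1902]
eef_rot: [3.141, -0.049, 0.001]
contact_force: [0.2, -0.2, -2.8]
finger_gap: 0.0358
```

Run:
```python
from h import *
st(); snap("wrist","wct"); snap("wrist","wc",scale=1.5); to([.48,.1524,.19],-.035)
```

```text
t 14.85 p [0.4417 0.1506 0.1902] psi -0.0312 tilt [ 0.0007 -0.0001] F [ 0.2 -0.2 -2.8] T [-0.03  0.02  0.1 ] gap 0.0358 j6 1.83
t 14.95 p [0.4422 0.1501 0.1901] psi -0.0339 tilt [ 0.0005 -0.0001] F [ 0.1 -1.3 -1.6] T [-0.03 -0.01 -0.01] gap 0.0357 j6 1.83
shift [ 0.1886 -0.0179  0.0007] turnz 0.0003 rows 1
```

View pics/wc.png

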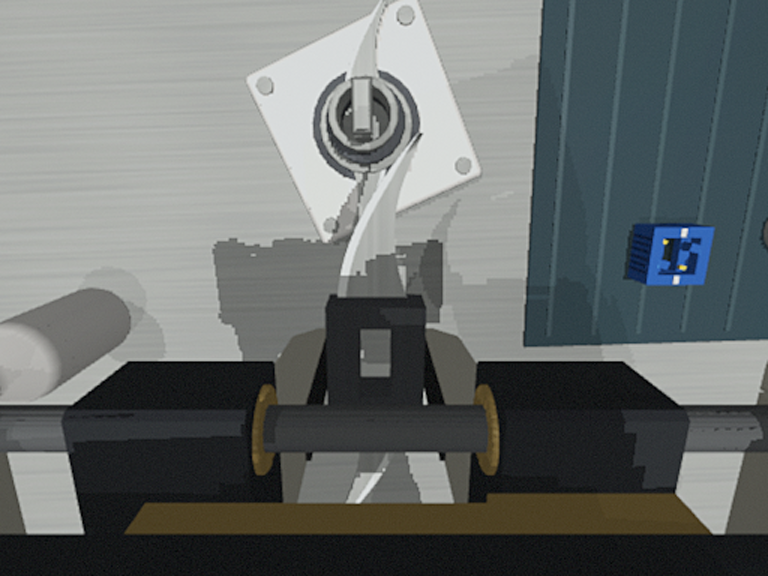

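Run:
```python
from h import *
snap("wrist","wd",crop=(215,35,275,115),scale=7); to([.48,.1524,.19],-.035)
```

```text
t 15.00 p [0.4421 0.15   0.19  ] psi -0.0348 tilt [ 0.0002 -0.    ] F [-0.4  1.  -1.6] T [-0.04  0.02 -0.02] gap 0.0359 j6 1.83
shift [ 1.887e-01 -1.850e-02  1.000e-04] turnz 0.0001 rows 1
```

View pics/wd.png

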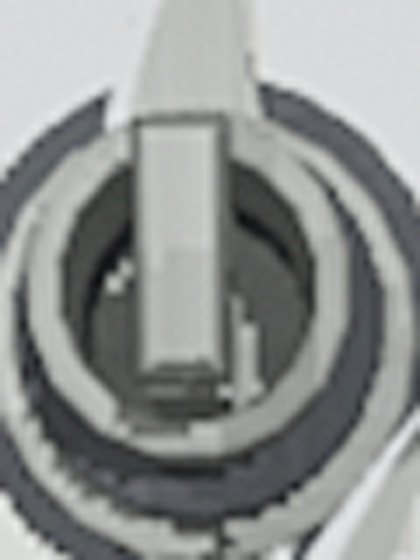

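Run:
```python
from h import *
f=lambda u,v:((u+.5)/7-.5+215,(v+.5)/7-.5+35)
for z,Q in [(.131,[(132,114),(228,114),(226,379),(135,379)]),(.135,[(138,124),(219,124),(215,366),(142,366)])]:
    P=[px2w("wd",*f(*q),z)[:2] for q in Q]
    for i in range(4):
        e=P[(i+1)%4]-P[i]; print(np.round(P[i],4),np.hypot(*e),np.arctan2(e[1],e[0]))
    print(np.mean(P,0))
```

```text
[0.5548 0.1565] 0.009667780658162503 -1.6042348463295664
[0.5545 0.1469] 0.02530042935508804 3.097502599134271
[0.5292 0.148 ] 0.009450382323715608 1.5373464205424536
[0.5295 0.1574] 0.025298940143068206 -0.03549730193612744
[0.54201301 0.15218938]
[0.5531 0.1558] 0.008021659266409084 -1.6042352634838155
[0.5529 0.1478] 0.0226898732401947 3.0866370552860634
[0.5302 0.149 ] 0.0074352108854675945 1.5373469956960386
[0.5305 0.1564] 0.022684756707858668 -0.029106686825537784
[0.54167003 0.15225402]
```

Run:
```python
from h import *
to([.5426,.1529,.155],-.037)
```

```text
t 15.00 p [0.4421 0.15   0.19  ] psi -0.0348 tilt [ 0.0002 -0.    ] F [-0.4  1.  -1.6] T [-0.04  0.02 -0.02] gap 0.0359 j6 1.83
shift [ 0.5014 -0.032   0.1752] turnz 0.0007 rows 3
```

>>> {"method": "play_rows", "body": {"increments": [[0,0,0,0.18,-0.012,0,30],[0,0,0,0.35,-0.024,0.06,30],[0,0,0,0.46,-0.03,0.12,30],[0,0,0,0.501,-0.032,0.17,30],[0,0,0,0.501,-0.032,0.175,30]]}}

```text
clock: 15.42
ee_pos: [0.5428, 0.1524, 0.1527]
eef_rot: [3.14, -0.057, -0.004]
contact_force: [-0.1, 0.3, -3.7]
finger_gap: 0.0357
```

>>> {"method": "play_rows", "body": {"increments": [[0,0,0,0,0,0,30],[0,0,0,0,0,0,30],[0,0,0,0,0,0,30]]}}

```text
clock: 15.67
ee_pos: [0.5414, 0.1536, 0.1558]
eef_rot: [-3.141, 0.055, -0.001]
contact_force: [-0.2, 0.1, -3.1]
finger_gap: 0.0358
```

Run:
```python
from h import *
to([.5426,.1529,.14],-.037); snap("wrist","we",crop=(170,170,330,300),scale=5)
```

```text
t 15.67 p [0.5414 0.1536 0.1558] psi -0.0348 tilt [0.0007 0.0002] F [-0.2  0.1 -3.1] T [0.02 0.01 0.01] gap 0.0358 j6 1.80
shift [0.0062 0.0032 0.0791] turnz 0.0007 rows 1
```

View pics/we.png

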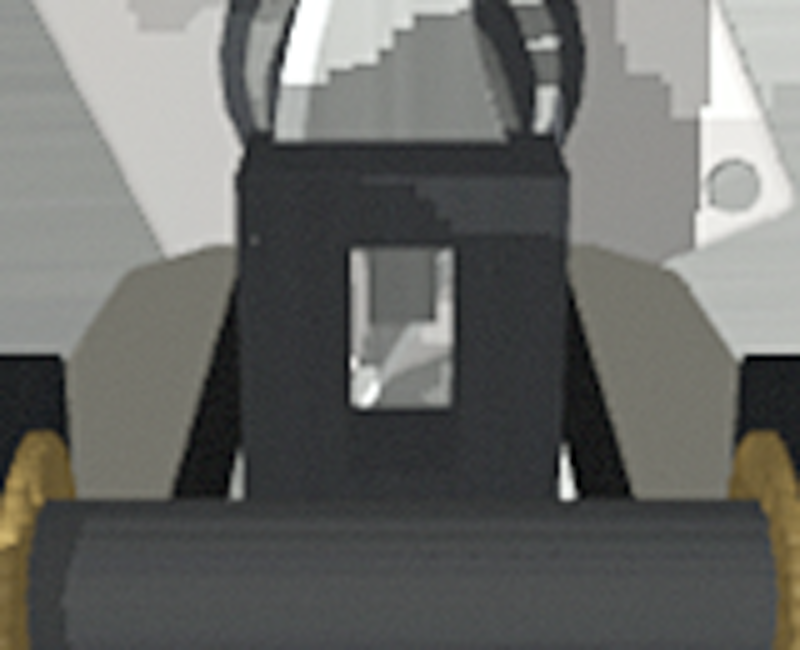

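>>> {"method": "play_rows", "body": {"increments": [[0,0,0,0.005,0.003,0.03,30],[0,0,0,0.005,0.003,0.06,30],[0,0,0,0.005,0.003,0.08,30],[0,0,0,0.005,0.003,0.095,30],[0,0,0,0.005,0.003,0.095,30]]}}

```text
clock: 16.13
ee_pos: [0.5421, 0.153, 0.1352]
eef_rot: [3.141, -0.055, -0.002]
contact_force: [-0.2, -0.1, -3.1]
finger_gap: 0.036
```

Run:
```python
from h import *
to([.5426,.1529,.13],-.037); snap("wrist","wf",crop=(170,170,330,300),scale=5)
```

```text
t 16.13 p [0.5421 0.153  0.1352] psi -0.0350 tilt [-0.0013 -0.0003] F [-0.2 -0.1 -3.1] T [-0.04  0.02 -0.  ] gap 0.0360 j6 1.80
shift [0.0024 0.0005 0.0258] turnz 0.0006 rows 1
```

View pics/wf.png

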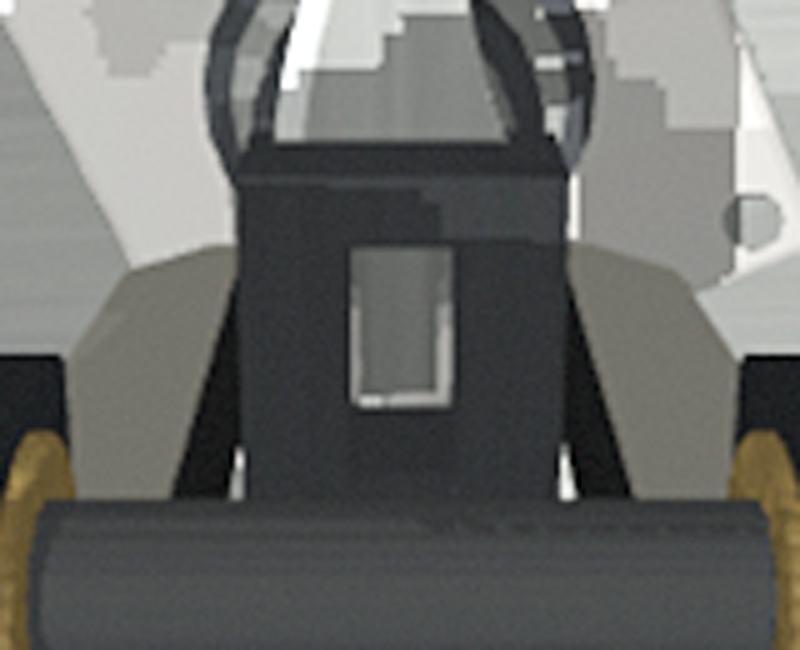

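>>> {"method": "play_rows", "body": {"increments": [[0,0,0,0.002,-0.002,0.005,30],[0,0,0,0.002,-0.002,0.015,30],[0,0,0,0.002,-0.002,0.025,30],[0,0,0,0.002,-0.002,0.03,30]]}}

```text
clock: 16.52
ee_pos: [0.5423, 0.1536, 0.1299]
eef_rot: [-3.141, 0.055, 0.002]
contact_force: [-3.9, 1.7, -1.0]
finger_gap: 0.0363
```

Run:
```python
from h import *
to([.5426,.1529,.12],-.037); snap("wrist","wg",crop=(170,170,330,300),scale=5)
```

```text
t 16.52 p [0.5423 0.1536 0.1299] psi -0.0349 tilt [-0.0015  0.0001] F [-3.9  1.7 -1. ] T [ 0.23  0.8  -0.02] gap 0.0363 j6 1.80
shift [0.0015 0.0034 0.0494] turnz 0.0007 rows 1
```

View pics/wg.png

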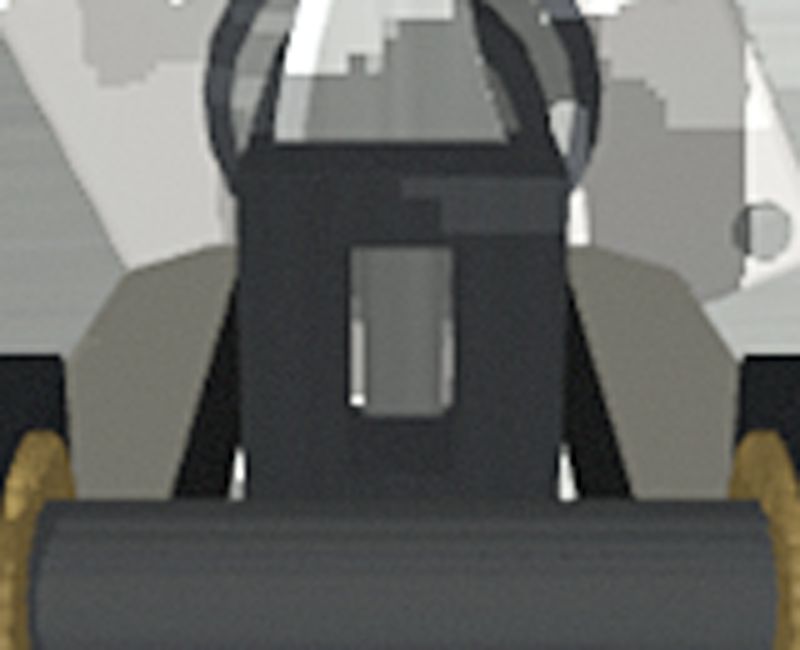

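>>> {"method": "play_rows", "body": {"increments": [[0,0,0,-0.004,-0.001,0,30],[0,0,0,-0.004,-0.001,0.01,30],[0,0,0,-0.004,-0.001,0.02,30]]}}

```text
clock: 16.82
ee_pos: [0.5422, 0.1537, 0.126]
eef_rot: [3.141, -0.055, 0.0]
contact_force: [-3.2, 0.4, -1.3]
finger_gap: 0.0358
```

Run:
```python
from h import *
st()
```

```text
t 16.82 p [0.5422 0.1537 0.126 ] psi -0.0349 tilt [ 0.0001 -0.    ] F [-3.2  0.4 -1.3] T [ 0.06  0.51 -0.  ] gap 0.0358 j6 1.80
```

>>> {"method": "play_rows", "body": {"increments": [[0,0,0,-0.005,0,0,30],[0,0,0,-0.005,0,0.015,30],[0,0,0,-0.005,0,0.03,30]]}}

```text
clock: 17.07
ee_pos: [0.5415, 0.1537, 0.1199]
eef_rot: [-3.141, 0.055, -0.001]
contact_force: [0.6, -0.3, -2.2]
finger_gap: 0.0358
```

Run:
```python
from h import *
st()
```

```text
t 17.07 p [0.5415 0.1537 0.1199] psi -0.0350 tilt [0.0009 0.0001] F [ 0.6 -0.3 -2.2] T [ 0.01  0.03 -0.02] gap 0.0358 j6 1.80
```

>>> {"method": "play_rows", "body": {"increments": [[0,0,0,0,0,0.015,30],[0,0,0,0,0,0.03,30],[0,0,0,0,0,0.045,30],[0,0,0,0,0,0.06,30],[0,0,0,0,0,0.075,30]]}}

```text
clock: 17.48
ee_pos: [0.5412, 0.1537, 0.1047]
eef_rot: [3.141, -0.055, -0.0]
contact_force: [1.0, 0.4, -2.8]
finger_gap: 0.0357
```

Run:
```python
from h import *
st()
```

```text
t 17.48 p [0.5412 0.1537 0.1047] psi -0.0350 tilt [-0.0001 -0.    ] F [ 1.   0.4 -2.8] T [0.03 0.03 0.  ] gap 0.0357 j6 1.80
```

>>> {"method": "play_rows", "body": {"increments": [[0,0,0,0,0,0.015,30],[0,0,0,0,0,0.028,30],[0,0,0,0,0,0.038,30],[0,0,0,0,0,0.045,30],[0,0,0,0,0,0.05,30]]}}

```text
clock: 17.9
ee_pos: [0.5412, 0.1537, 0.0949]
eef_rot: [3.141, -0.055, -0.0]
contact_force: [0.3, 0.2, -3.0]
finger_gap: 0.0362
```

Run:
```python
from h import *
st()
```

```text
t 17.90 p [0.5412 0.1537 0.0949] psi -0.0349 tilt [-0.0001 -0.    ] F [ 0.3  0.2 -3. ] T [-0.01 -0.05 -0.01] gap 0.0362 j6 1.80
```

>>> {"method": "play_rows", "body": {"increments": [[0,0,0,0,0,0.005,30],[0,0,0,0,0,0.008,30],[0,0,0,0,0,0.008,30]]}}

```text
clock: 18.15
ee_pos: [0.5412, 0.1537, 0.0934]
eef_rot: [3.141, -0.055, -0.0]
contact_force: [-0.3, 0.1, -2.8]
finger_gap: 0.0355
```

Run:
```python
from h import *
st()
```

```text
t 18.15 p [0.5412 0.1537 0.0934] psi -0.0349 tilt [-0.0001 -0.    ] F [-0.3  0.1 -2.8] T [ 0.02  0.05 -0.04] gap 0.0355 j6 1.80
```

>>> {"method": "play_rows", "body": {"increments": [[0,0,0,0,0,0.003,30],[0,0,0,0,0,0.003,38],[0,0,0,0,0,0.003,45],[0,0,0,0,0,0.003,60],[0,0,0,0,0,0.003,60]]}}

```text
clock: 18.57
ee_pos: [0.5413, 0.1537, 0.093]
eef_rot: [-3.141, 0.055, -0.001]
contact_force: [0.4, -0.3, 0.5]
finger_gap: 0.0537
```

Run:
```python
from h import *
st(); to([.443,-.083,.2],0)
```

```text
t 18.57 p [0.5413 0.1537 0.093 ] psi -0.0350 tilt [0.0004 0.0001] F [ 0.4 -0.3  0.5] T [ 0.04  0.02 -0.02] gap 0.0537 j6 1.80
t 18.57 p [0.5413 0.1537 0.093 ] psi -0.0350 tilt [0.0004 0.0001] F [ 0.4 -0.3  0.5] T [ 0.04  0.02 -0.02] gap 0.0537 j6 1.80
shift [-0.4497  1.2001 -0.5354] turnz -0.0111 rows 7
```

>>> {"method": "play_rows", "body": {"increments": [[0,0,0,0,0,0,60],[0,0,0,0,0,-0.1,60],[0,0,0,0,0,-0.3,60],[0,0,0,0,0,-0.5,60],[0,0,0,-0.1,0.1,-0.55,60]]}}

```text
clock: 18.98
ee_pos: [0.5246, 0.1363, 0.2086]
eef_rot: [-3.139, 0.053, -0.015]
contact_force: [0.6, -1.2, 0.2]
finger_gap: 0.06
```

>>> {"method": "play_rows", "body": {"increments": [[0,0,-0.2,-0.2,0.55,0,75],[0,0,-0.2,-0.2,0.55,0,75],[0,0,-0.2,-0.2,0.55,0,75],[0,0,-0.2,-0.2,0.55,0,75],[0,0,-0.2,-0.2,0.55,0,75]]}}

```text
clock: 19.4
ee_pos: [0.476, 0.0242, 0.2031]
eef_rot: [3.017, 0.876, 0.0]
contact_force: [0.7, 0.3, -0.0]
finger_gap: 0.0749
```

Run:
```python
from h import *
st(); snap("scene","s10",crop=(225,120,325,220),scale=6); snap("wrist","w10",scale=1.5); to([.443,-.098,.18],1.67)
```

```text
t 19.40 p [0.476  0.0242 0.2031] psi 0.5653 tilt [ 0.0003 -0.0002] F [ 0.7  0.3 -0. ] T [-0.02 -0.05 -0.05] gap 0.0749 j6 0.96
t 19.50 p [0.4766 0.0255 0.2031] psi 0.5631 tilt [0.0004 0.    ] F [ 0.  -1.   0.7] T [-0.02 -0.05  0.  ] gap 0.0748 j6 0.96
shift [-0.4718  0.4322  0.1152] turnz -0.3523 rows 9
```

View pics/s10.png

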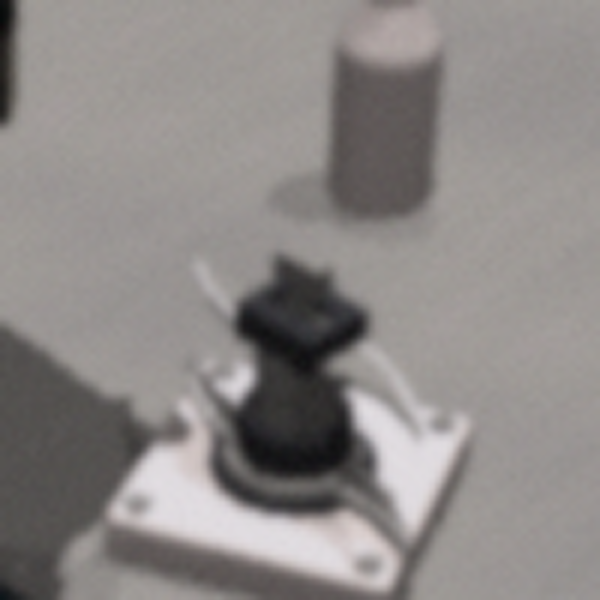

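View pics/w10.png

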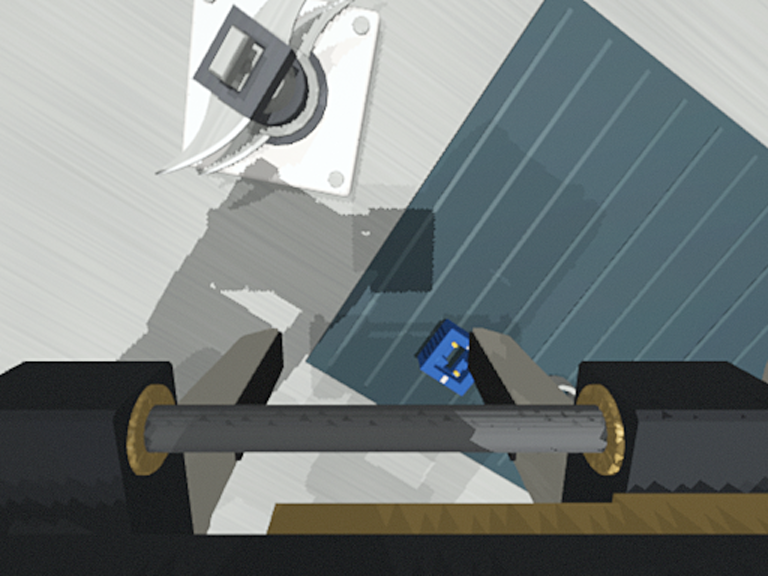

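>>> {"method": "play_rows", "body": {"increments": [[0,0,-0.2,-0.2,0.2,0,75],[0,0,-0.2,-0.4,0.4,0,75],[0,0,-0.2,-0.47,0.43,0.05,75],[0,0,-0.2,-0.47,0.43,0.1,75],[0,0,-0.2,-0.47,0.43,0.1,75]]}}

```text
clock: 19.92
ee_pos: [0.4413, -0.0992, 0.1811]
eef_rot: [-2.651, -1.684, 0.003]
contact_force: [0.6, -0.0, -0.0]
finger_gap: 0.0747
```

>>> {"method": "play_rows", "body": {"increments": [[0,0,-0.15,0,0,0,75],[0,0,-0.15,0,0,0,75],[0,0,-0.15,0,0,0,75],[0,0,-0.15,0,0,0,75],[0,0,-0.15,0,0,0,75]]}}

```text
clock: 20.33
ee_pos: [0.4431, -0.0967, 0.1828]
eef_rot: [-2.183, -2.259, 0.0]
contact_force: [0.3, 0.2, -0.1]
finger_gap: 0.0748
```

Run:
```python
from h import *
st();snap("wrist","w11t"); snap("wrist","w11",crop=(180,120,320,260),scale=4); st()
```

```text
t 20.33 p [ 0.4431 -0.0967  0.1828] psi 1.6048 tilt [-0.  0.] F [ 0.3  0.2 -0.1] T [-0.01 -0.14  0.02] gap 0.0748 j6 -0.35
t 20.43 p [ 0.4431 -0.0967  0.1828] psi 1.5984 tilt [-0.  0.] F [ 0.1 -0.2 -0.2] T [-0.06 -0.08  0.01] gap 0.0748 j6 -0.35
```

View pics/w11.png

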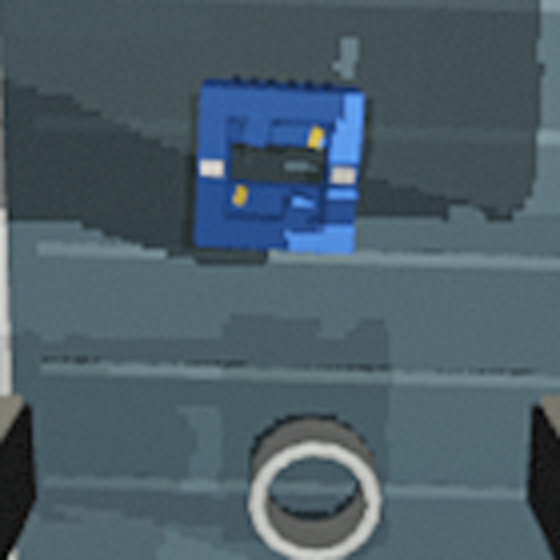

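Run:
```python
from h import *
f=lambda u,v:((u+.5)/4-.5+180,(v+.5)/4-.5+120)
P=[px2w("w11",*f(*q),.029)[:2] for q in [(200,81),(364,90),(355,254),(194,245)]]
for i in range(4):
    e=P[(i+1)%4]-P[i]; print(np.round(P[i],4),np.hypot(*e),np.arctan2(e[1],e[0]))
c=np.mean(P,0);print(c)
m=[px2w("w11",*f(*q),.029)[:2] for q in [(211,167.5),(343,175)]];e=m[1]-m[0];print(np.mean(m,0),np.arctan2(e[1],e[0]))
to([*c,.06],1.55)
```

```text
[ 0.4198 -0.0568] 0.04428978419071664 -0.025106000532273163
[ 0.4641 -0.0579] 0.045536657174537996 -1.5789641795890423
[ 0.4637 -0.1035] 0.04507518973926392 3.1135289277322764
[ 0.4186 -0.1022] 0.04539680738192743 1.5453832861453085
[ 0.44155279 -0.0801153 ]
[ 0.44123919 -0.0807551 ] -0.028040875968454615
t 20.43 p [ 0.4431 -0.0967  0.1828] psi 1.5984 tilt [-0.  0.] F [ 0.1 -0.2 -0.2] T [-0.06 -0.08  0.01] gap 0.0748 j6 -0.35
shift [ 0.0832 -0.0054  0.614 ] turnz 0.0154 rows 3
```

>>> {"method": "play_rows", "body": {"increments": [[0,0,0.0155,0.083,-0.005,0.15,75],[0,0,0.0155,0.083,-0.005,0.35,75],[0,0,0.0155,0.083,-0.005,0.5,75],[0,0,0.0155,0.083,-0.005,0.6,75],[0,0,0.0155,0.083,-0.005,0.64,75]]}}

```text
clock: 20.85
ee_pos: [0.4401, -0.0798, 0.0524]
eef_rot: [-2.241, -2.197, 0.003]
contact_force: [0.0, -0.3, -0.4]
finger_gap: 0.0749
```

>>> {"method": "play_rows", "body": {"increments": [[0,0,0,0,0,0.1,75],[0,0,0,0,0,0.2,75],[0,0,0,0,0,0.22,75],[0,0,0,0,0,0.22,75]]}}

```text
clock: 21.18
ee_pos: [0.4412, -0.0803, 0.0106]
eef_rot: [-2.24, -2.201, 0.001]
contact_force: [-1.3, -1.0, 0.2]
finger_gap: 0.0749
```

Run:
```python
from h import *
optics.snapshot("side");to([.4415,-.0803,.007],1.549)
```

```text
t 21.23 p [ 0.4417 -0.0805  0.0114] psi 1.5538 tilt [-0.  0.] F [ 0.7  0.2 -0.1] T [-0.03 -0.05 -0.04] gap 0.0745 j6 -0.27
shift [ 0.0008 -0.001   0.022 ] turnz 0.0015 rows 1
```

>>> {"method": "play_rows", "body": {"increments": [[0,0,0.0015,0.001,-0.001,0.02,75],[0,0,0.0015,0.001,-0.001,0.022,60],[0,0,0.0015,0.001,-0.001,0.022,45],[0,0,0.0015,0.001,-0.001,0.022,38],[0,0,0.0015,0.001,-0.001,0.022,38]], "squeeze": 40}}

```text
clock: 21.65
ee_pos: [0.4414, -0.0802, 0.0068]
eef_rot: [2.243, 2.199, 0.0]
contact_force: [-0.2, -0.0, -0.1]
finger_gap: 0.053
```

>>> {"method": "play_rows", "body": {"increments": [[0,0,0,0,0,0,38],[0,0,0,0,0,0,38]], "squeeze": 60}}

```text
clock: 21.82
ee_pos: [0.4414, -0.0802, 0.0066]
eef_rot: [2.243, 2.199, 0.0]
contact_force: [-0.8, 0.3, 2.5]
finger_gap: 0.0437
```

Run:
```python
from h import *
st()
```

```text
t 21.82 p [ 0.4414 -0.0802  0.0066] psi 1.5508 tilt [ 0.0004 -0.0001] F [-0.8  0.3  2.5] T [-0.08 -0.05 -0.02] gap 0.0437 j6 -0.26
```

>>> {"method": "play_rows", "body": {"increments": [[0,0,0,0,0,0,38],[0,0,0,0,0,-0.2,38],[0,0,0,0,0,-0.4,38],[0,0,0,0,0,-0.6,38],[0,0,0,0,0,-0.8,38]]}}

```text
clock: 22.23
ee_pos: [0.4405, -0.08, 0.1681]
eef_rot: [-2.243, -2.199, 0.001]
contact_force: [1.2, 0.5, -1.9]
finger_gap: 0.0439
```

>>> {"method": "play_rows", "body": {"increments": [[0,0,0.005,0.15,0.12,-0.1,38],[0,0,0.005,0.4,0.3,-0.1,38],[0,0,0.005,0.66,0.48,-0.1,38],[0,0,0.005,0.66,0.51,-0.1,38],[0,0,0.005,0.66,0.51,-0.1,38]]}}

```text
clock: 22.65
ee_pos: [0.5486, 0.0538, 0.1864]
eef_rot: [2.257, 2.184, 0.003]
contact_force: [0.4, 0.0, -1.7]
finger_gap: 0.0435
```

>>> {"method": "play_rows", "body": {"increments": [[0,0,0,0,0,0,38],[0,0,0,0,0,0,38]]}}

```text
clock: 22.82
ee_pos: [0.5451, 0.0496, 0.1858]
eef_rot: [-2.259, -2.182, 0.002]
contact_force: [1.2, -0.5, -0.7]
finger_gap: 0.0435
```

Run:
```python
from h import *
st();snap("wrist","w12t"); snap("wrist","w12",scale=1.5); snap("wrist","w12c",crop=(210,30,290,110),scale=7);st()
```

```text
t 22.82 p [0.5451 0.0496 0.1858] psi 1.5359 tilt [-0.0016 -0.0002] F [ 1.2 -0.5 -0.7] T [-0.06 -0.07 -0.01] gap 0.0435 j6 0.04
t 22.97 p [0.5451 0.0487 0.1864] psi 1.5339 tilt [-0.0006 -0.0001] F [-0.7  0.7 -0.8] T [-0.02 -0.07  0.02] gap 0.0436 j6 0.04
```

View pics/w12.png

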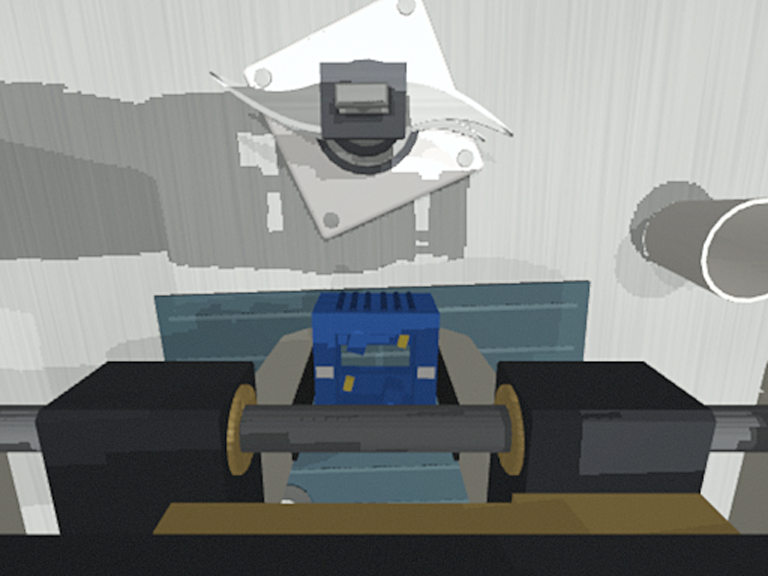

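View pics/w12c.png

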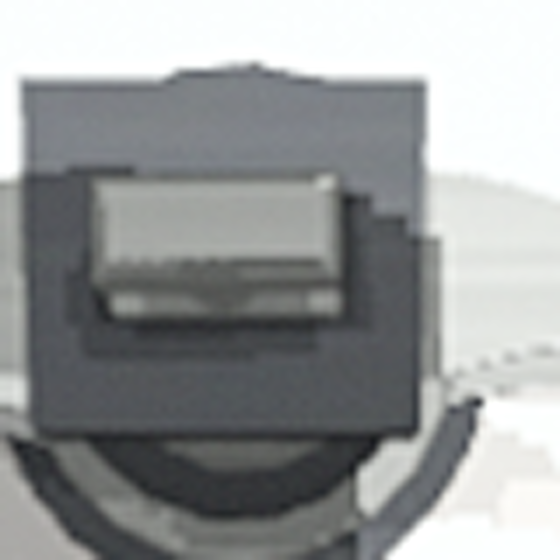

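Run:
```python
from h import *
im=np.load("pics/w12.npz")["image"][:,:,::-1]
cv2.imwrite("pics/w12k.png",cv2.resize(im[185:275,195:305],None,fx=7,fy=7,interpolation=cv2.INTER_CUBIC)[:600])
f=lambda u,v:((u+.5)/7-.5+210,(v+.5)/7-.5+30)
for z,Q in [(.131,[(91,176),(348,174),(348,282),(96,287)]),(.110,[(22,78),(428,78),(418,437),(33,437)])]:
    P=[px2w("w12c",*f(*q),z)[:2] for q in Q]
    for i in range(4):
        e=P[(i+1)%4]-P[i]; print(np.round(P[i],4),np.hypot(*e),np.arctan2(e[1],e[0]))
    print(np.mean(P,0))
```

```text
[0.5297 0.1573] 0.02550727909875254 -0.029227547401677944
[0.5552 0.1566] 0.010002665523340252 -1.5987761559687867
[0.5549 0.1466] 0.025334697845685344 3.1237843647075834
[0.5296 0.147 ] 0.010293648425310093 1.5597084892254678
[0.54231487 0.15189273]
[0.5211 0.171 ] 0.04362603415490759 -0.036464743642602035
[0.5647 0.1694] 0.03666415710754007 -1.619373776394938
[0.563  0.1328] 0.043125052641349526 3.105368158181129
[0.5199 0.1344] 0.036671872348398415 1.535882948888769
[0.54216754 0.15191413]
```

View pics/w12k.png

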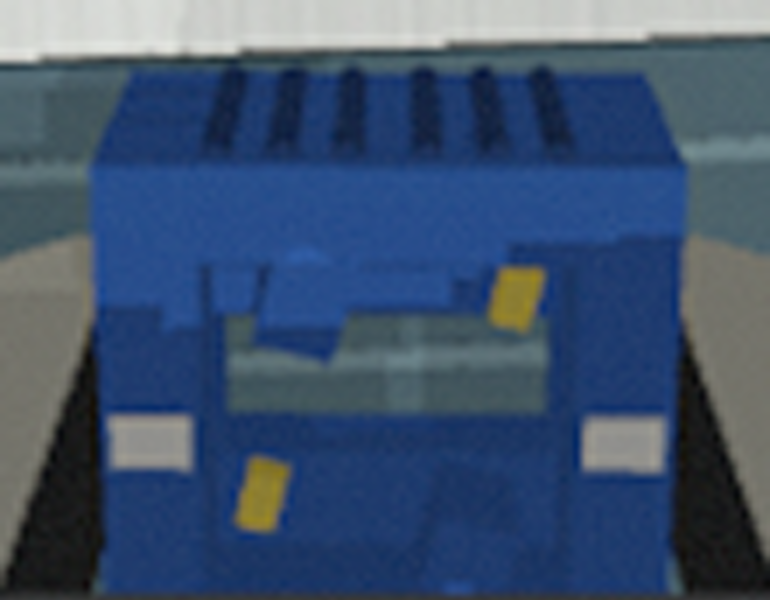

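Run:
```python
from h import *
f=lambda u,v:((u+.5)/7-.5+195,(v+.5)/7-.5+185)
for n,q,z in [("topL",(92,163),-.0224),("topR",(686,163),-.0224),("botL",(130,75),.0036),("botR",(645,75),.0036),("markL",(151,442),-.0224),("markR",(624,443),-.0224),("slot fr",(388,315),-.0124),("slot rear",(388,412),-.0044),("L",(228,380),-.0044),("R",(548,380),-.0044)]:
    print(n,tl(Ttc,Kw,*f(*q),z))
```

```text
topL [ 0.0218 -0.0211]
topR [0.0219 0.0226]
botL [ 0.0212 -0.0215]
botR [0.0212 0.0227]
markL [-0.0006 -0.0174]
markR [-0.0006  0.0187]
slot fr [0.0057 0.0007]
slot rear [-0.0065  0.0007]
L [-0.0036 -0.0129]
R [-0.0035  0.0143]
```

Run:
```python
from h import *
to([.5416,.1523,.155],1.534)
```

```text
t 22.97 p [0.5451 0.0487 0.1864] psi 1.5339 tilt [-0.0006 -0.0001] F [-0.7  0.7 -0.8] T [-0.02 -0.07  0.02] gap 0.0436 j6 0.04
shift [ 0.5169 -0.0364  0.1569] turnz -0.0000 rows 3
```

>>> {"method": "play_rows", "body": {"increments": [[0,0,0,0.17,-0.012,0,38],[0,0,0,0.34,-0.024,0.03,38],[0,0,0,0.46,-0.032,0.09,38],[0,0,0,0.51,-0.036,0.14,38],[0,0,0,0.517,-0.036,0.156,38]]}}

```text
clock: 23.38
ee_pos: [0.5413, 0.1539, 0.1539]
eef_rot: [-2.259, -2.182, 0.003]
contact_force: [0.2, -0.0, -1.6]
finger_gap: 0.0437
```

>>> {"method": "play_rows", "body": {"increments": [[0,0,0,0,0,0,38],[0,0,0,0,0,0,38],[0,0,0,0,0,0,38]]}}

```text
clock: 23.63
ee_pos: [0.5428, 0.152, 0.1558]
eef_rot: [2.262, 2.179, 0.001]
contact_force: [-0.3, 0.4, -2.1]
finger_gap: 0.0435
```

Run:
```python
from h import *
to([.5416,.1523,.128],1.534); snap("wrist","w13",crop=(185,175,315,275),scale=6)
```

```text
t 23.63 p [0.5428 0.152  0.1558] psi 1.5337 tilt [ 0.0008 -0.    ] F [-0.3  0.4 -2.1] T [-0.   -0.08  0.05] gap 0.0435 j6 0.23
shift [ 0.0011 -0.006   0.1392] turnz -0.0001 rows 1
```

View pics/w13.png

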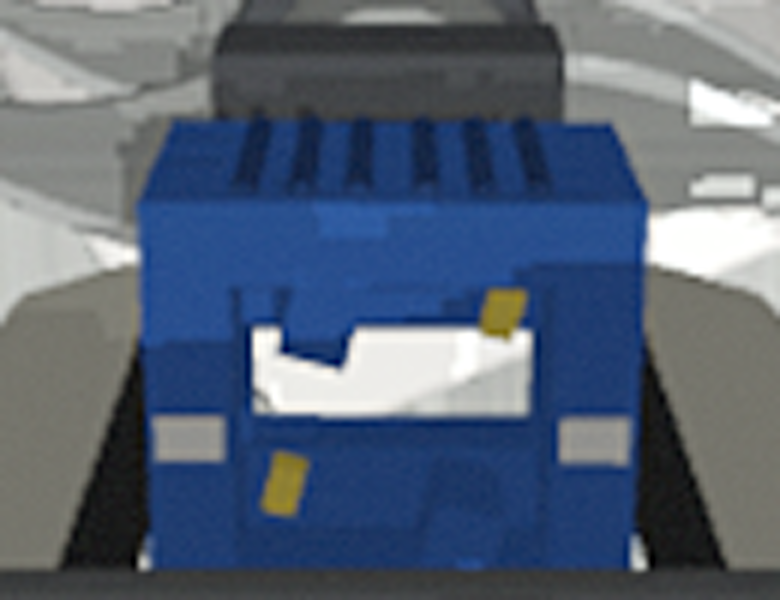

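>>> {"method": "play_rows", "body": {"increments": [[0,0,0,0.001,-0.006,0.03,38],[0,0,0,0.001,-0.006,0.06,38],[0,0,0,0.001,-0.006,0.085,38],[0,0,0,0.001,-0.006,0.105,38],[0,0,0,0.001,-0.006,0.105,38]]}}

```text
clock: 24.1
ee_pos: [0.5406, 0.1534, 0.1331]
eef_rot: [-2.26, -2.181, 0.002]
contact_force: [0.7, 1.2, -1.9]
finger_gap: 0.0436
```

Run:
```python
from h import *
to([.5416,.1523,.128],1.534); snap("wrist","w14",crop=(185,175,315,275),scale=6)
```

```text
t 24.10 p [0.5406 0.1534 0.1331] psi 1.5351 tilt [-0.0017 -0.0003] F [ 0.7  1.2 -1.9] T [-0.02 -0.07  0.03] gap 0.0436 j6 0.23
shift [-0.0053  0.0052  0.0253] turnz 0.0003 rows 1
```

View pics/w14.png

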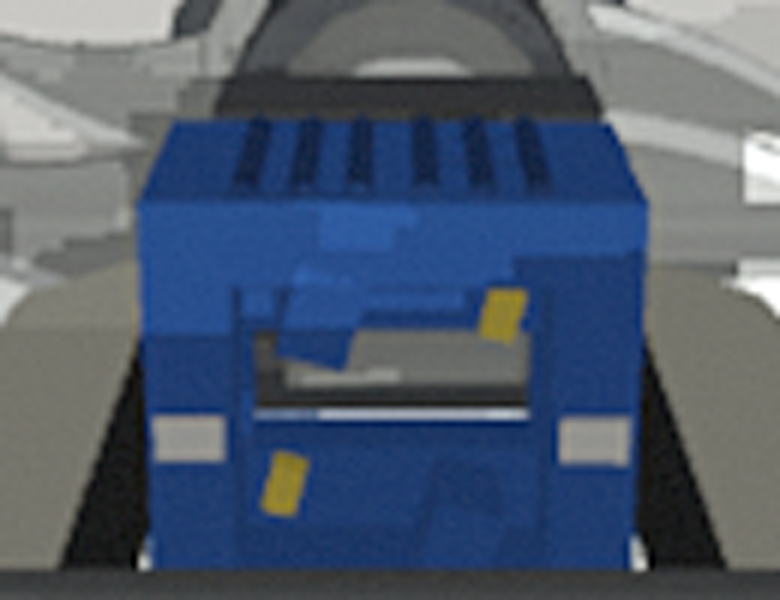

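>>> {"method": "play_rows", "body": {"increments": [[0,0,0,-0.005,0.007,0,38],[0,0,0,-0.005,0.007,0,38],[0,0,0,-0.005,0.007,0,38]]}}

```text
clock: 24.4
ee_pos: [0.5427, 0.1525, 0.1344]
eef_rot: [2.261, 2.181, 0.001]
contact_force: [0.5, -0.6, -0.8]
finger_gap: 0.0436
```

Run:
```python
from h import *
to([.5416,.1523,.128],1.534); snap("wrist","w15",crop=(185,175,315,275),scale=6)
```

```text
t 24.40 p [0.5427 0.1525 0.1344] psi 1.5351 tilt [0.0004 0.0001] F [ 0.5 -0.6 -0.8] T [-0.07 -0.07  0.01] gap 0.0436 j6 0.23
shift [-0.0013 -0.0055  0.0322] turnz 0.0004 rows 1
```

View pics/w15.png

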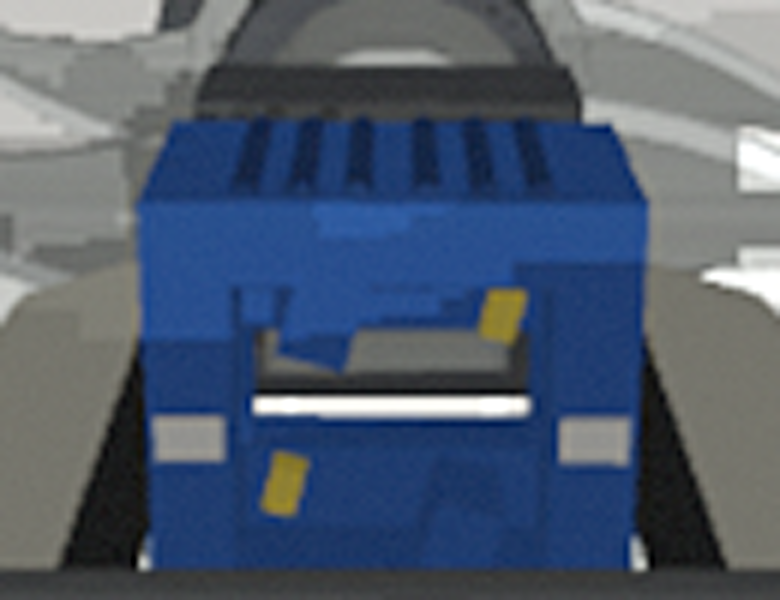

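Run:
```python
from h import *
f=lambda u,v:((u+.5)/6-.5+185,(v+.5)/6-.5+175)
for n,q,z in [("head rear131",(391,393),.131),("slot rear",(391,416),.1388),("slot front top",(391,328),.1468),("hl",(258,380),.131),("hr",(526,380),.131),("sl",(252,405),.1388),("sr",(530,405),.1388)]:
    print(n,np.round(px2w("w15",*f(*q),z),4))
st()
```

```text
head rear131 [0.5422 0.1445 0.131 ]
slot rear [0.5422 0.1456 0.1388]
slot front top [0.5427 0.1583 0.1468]
hl [0.5284 0.1465 0.131 ]
hr [0.5563 0.1455 0.131 ]
sl [0.5284 0.1473 0.1388]
sr [0.5561 0.1463 0.1388]
t 24.45 p [0.5426 0.1525 0.1344] psi 1.5351 tilt [0.0004 0.0001] F [-0.6  0.1 -1.1] T [-0.03 -0.1  -0.04] gap 0.0437 j6 0.23
```

>>> {"method": "play_rows", "body": {"increments": [[0,0,0,0,0,0.01,38],[0,0,0,0,0,0.02,38],[0,0,0,0,0,0.028,38],[0,0,0,0,0,0.036,38]]}}

```text
clock: 24.78
ee_pos: [0.5424, 0.1525, 0.1268]
eef_rot: [-2.261, -2.181, 0.0]
contact_force: [-0.1, -0.2, -1.6]
finger_gap: 0.0436
```

Run:
```python
from h import *
st()
```

```text
t 24.78 p [0.5424 0.1525 0.1268] psi 1.5352 tilt [-0.0001 -0.    ] F [-0.1 -0.2 -1.6] T [-0.05 -0.08  0.07] gap 0.0436 j6 0.23
```

>>> {"method": "play_rows", "body": {"increments": [[0,0,0,0,0,0.01,38],[0,0,0,0,0,0.02,38],[0,0,0,0,0,0.03,38],[0,0,0,0,0,0.04,38],[0,0,0,0,0,0.05,38]]}}

```text
clock: 25.2
ee_pos: [0.5425, 0.1525, 0.1168]
eef_rot: [-2.261, -2.181, 0.0]
contact_force: [-0.1, 0.4, -0.6]
finger_gap: 0.0433
```

Run:
```python
from h import *
st()
```

```text
t 25.20 p [0.5425 0.1525 0.1168] psi 1.5352 tilt [-0.0001 -0.    ] F [-0.1  0.4 -0.6] T [-0.07 -0.05  0.06] gap 0.0433 j6 0.23
```

>>> {"method": "play_rows", "body": {"increments": [[0,0,0,0,0,0.008,38],[0,0,0,0,0,0.014,38],[0,0,0,0,0,0.02,38],[0,0,0,0,0,0.026,38]]}}

```text
clock: 25.53
ee_pos: [0.5426, 0.1525, 0.1122]
eef_rot: [2.261, 2.181, 0.0]
contact_force: [-3.2, -0.2, 5.7]
finger_gap: 0.0437
```

Run:
```python
from h import *
st()
```

```text
t 25.53 p [0.5426 0.1525 0.1122] psi 1.5351 tilt [0.0002 0.    ] F [-3.2 -0.2  5.7] T [-0.13  0.43  0.01] gap 0.0437 j6 0.23
```

>>> {"method": "play_rows", "body": {"increments": [[0,0,0,-0.002,0,0.006,38],[0,0,0,-0.002,0,0.012,38],[0,0,0,-0.002,0,0.018,38],[0,0,0,-0.002,0,0.022,38],[0,0,0,-0.002,0,0.024,38]]}}

```text
clock: 25.95
ee_pos: [0.5426, 0.1524, 0.1078]
eef_rot: [2.261, 2.181, 0.001]
contact_force: [-3.7, 0.8, 9.8]
finger_gap: 0.0435
```

Run:
```python
from h import *
st()
```

```text
t 25.95 p [0.5426 0.1524 0.1078] psi 1.5351 tilt [0.0006 0.0005] F [-3.7  0.8  9.8] T [0.18 0.68 0.03] gap 0.0435 j6 0.23
```

>>> {"method": "play_rows", "body": {"increments": [[0,0,0,0.001,-0.003,0.006,38],[0,0,0,0.001,-0.003,0.012,38],[0,0,0,0.001,-0.003,0.018,38],[0,0,0,0.001,-0.003,0.02,38]]}}

```text
clock: 26.28
ee_pos: [0.5426, 0.1525, 0.1042]
eef_rot: [2.26, 2.181, 0.003]
contact_force: [-2.9, -0.9, 12.9]
finger_gap: 0.0434
```

Run:
```python
from h import *
st();snap("wrist","w16",crop=(185,150,315,275),scale=5); snap("scene","s16",crop=(225,120,325,220),scale=6)
```

```text
t 26.28 p [0.5426 0.1525 0.1042] psi 1.5352 tilt [0.0019 0.0004] F [-2.9 -0.9 12.9] T [-0.09  0.63 -0.01] gap 0.0434 j6 0.23
```

View pics/w16.png

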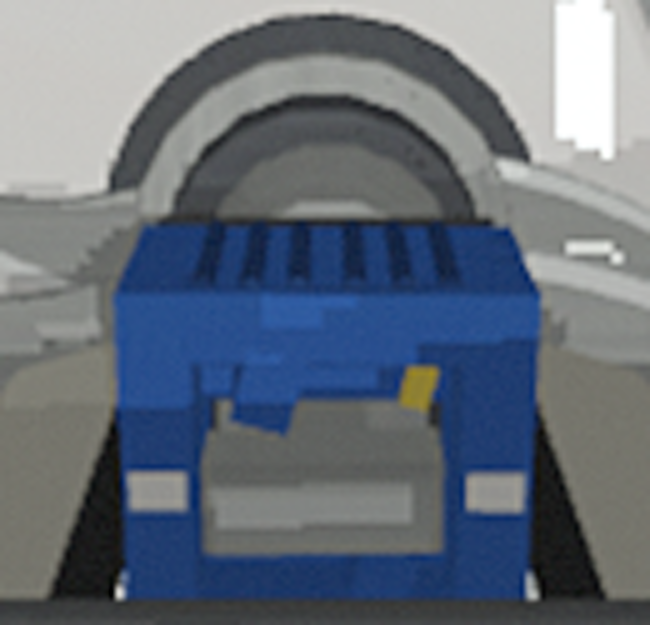

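View pics/s16.png

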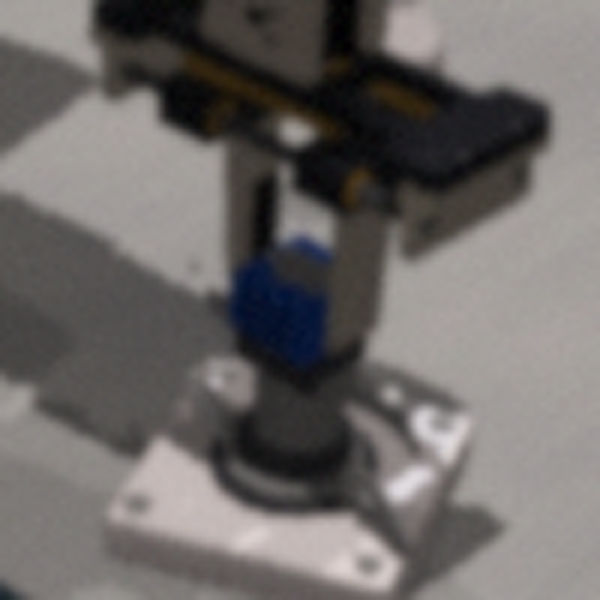

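>>> {"method": "play_rows", "body": {"increments": [[0,0,0.02,0,-0.003,0.001,38],[0,0,0.04,0,-0.003,0.001,38],[0,0,0.06,0,-0.003,0.001,38],[0,0,0.08,0,-0.003,0.001,38]]}}

```text
clock: 26.72
ee_pos: [0.5426, 0.1526, 0.1044]
eef_rot: [2.518, 1.876, 0.005]
contact_force: [-0.5, 0.3, 12.1]
finger_gap: 0.0435
```

Run:
```python
from h import *
st()
```

```text
t 26.72 p [0.5426 0.1526 0.1044] psi 1.2810 tilt [0.0035 0.0006] F [-0.5  0.3 12.1] T [-0.05  0.16  0.13] gap 0.0435 j6 0.48
```

>>> {"method": "play_rows", "body": {"increments": [[0,0,0.025,0,0,0.001,38],[0,0,0.05,0,0,0.001,38],[0,0,0.075,0,0,0.001,38],[0,0,0.1,0,0,0.001,38],[0,0,0.125,0,0,0.001,38]]}}

```text
clock: 27.13
ee_pos: [0.5427, 0.1527, 0.1042]
eef_rot: [2.836, 1.348, 0.006]
contact_force: [0.0, -0.3, 12.3]
finger_gap: 0.0435
```

Run:
```python
from h import *
st()
```

```text
t 27.13 p [0.5427 0.1527 0.1042] psi 0.8875 tilt [0.0038 0.0007] F [ 0.  -0.3 12.3] T [-0.02  0.1   0.11] gap 0.0435 j6 0.87
```

>>> {"method": "play_rows", "body": {"increments": [[0,0,0.025,0,0,0.001,38],[0,0,0.05,0,0,0.001,38],[0,0,0.075,0,0,0.001,38],[0,0,0.1,0,0,0.001,38],[0,0,0.125,0,0,0.001,38]]}}

```text
clock: 27.55
ee_pos: [0.5427, 0.1526, 0.1041]
eef_rot: [3.046, 0.769, 0.006]
contact_force: [-1.2, -0.2, 11.9]
finger_gap: 0.0435
```

Run:
```python
from h import *
st()
```

```text
t 27.55 p [0.5427 0.1526 0.1041] psi 0.4949 tilt [0.0038 0.0006] F [-1.2 -0.2 11.9] T [-0.07  0.18  0.23] gap 0.0435 j6 1.27
```

>>> {"method": "play_rows", "body": {"increments": [[0,0,0.025,0,0,0.001,38],[0,0,0.05,0,0,0.001,38],[0,0,0.07,0,0,0.001,38],[0,0,0.08,0,0,0.001,38],[0,0,0.085,0,0,0.001,38]]}}

```text
clock: 27.97
ee_pos: [0.5425, 0.1526, 0.1038]
eef_rot: [-3.121, -0.36, -0.005]
contact_force: [-2.3, 0.5, 13.1]
finger_gap: 0.0434
```

Run:
```python
from h import *
st();snap("wrist","w17",crop=(185,150,315,275),scale=5)
```

```text
t 27.97 p [0.5425 0.1526 0.1038] psi 0.2298 tilt [0.0032 0.0005] F [-2.3  0.5 13.1] T [-0.04  0.35  0.22] gap 0.0434 j6 1.53
```

View pics/w17.png

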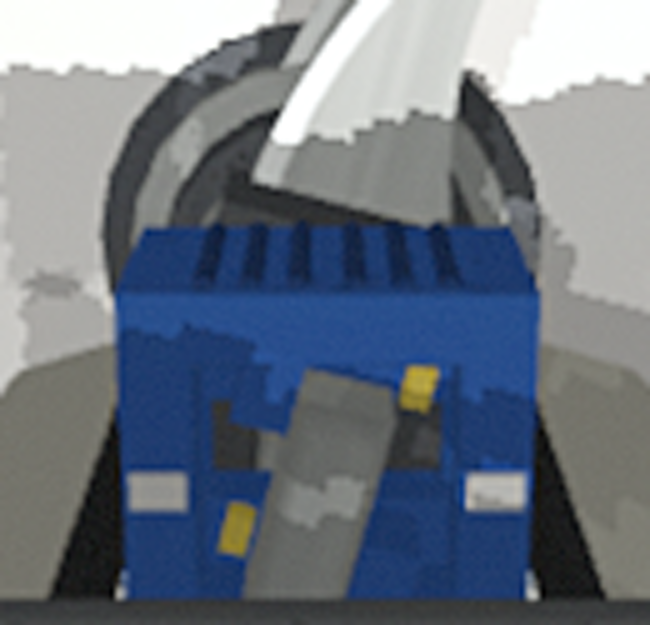

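>>> {"method": "play_rows", "body": {"increments": [[0,0,0.006,0,0,0.001,38],[0,0,0.012,0,0,0.001,38],[0,0,0.012,0,0,0.001,38]]}}

```text
clock: 28.27
ee_pos: [0.5424, 0.1528, 0.1037]
eef_rot: [-3.126, -0.303, -0.005]
contact_force: [-2.1, 1.2, 13.8]
finger_gap: 0.0437
```

Run:
```python
from h import *
st()
```

```text
t 28.27 p [0.5424 0.1528 0.1037] psi 0.1930 tilt [0.0032 0.0008] F [-2.1  1.2 13.8] T [0.12 0.45 0.14] gap 0.0437 j6 1.57
```

>>> {"method": "play_rows", "body": {"increments": [[0,0,0.008,0,0,0,38],[0,0,0.015,0,0,0,38],[0,0,0.015,0,0,0,38]]}}

```text
clock: 28.52
ee_pos: [0.5423, 0.1531, 0.1037]
eef_rot: [-3.132, -0.229, -0.005]
contact_force: [-2.7, 3.1, 13.4]
finger_gap: 0.0437
```

Run:
```python
from h import *
st();snap("wrist","w18",crop=(185,150,315,275),scale=5)
```

```text
t 28.52 p [0.5423 0.1531 0.1037] psi 0.1459 tilt [0.0031 0.0012] F [-2.7  3.1 13.4] T [0.49 0.51 0.29] gap 0.0437 j6 1.62
```

View pics/w18.png

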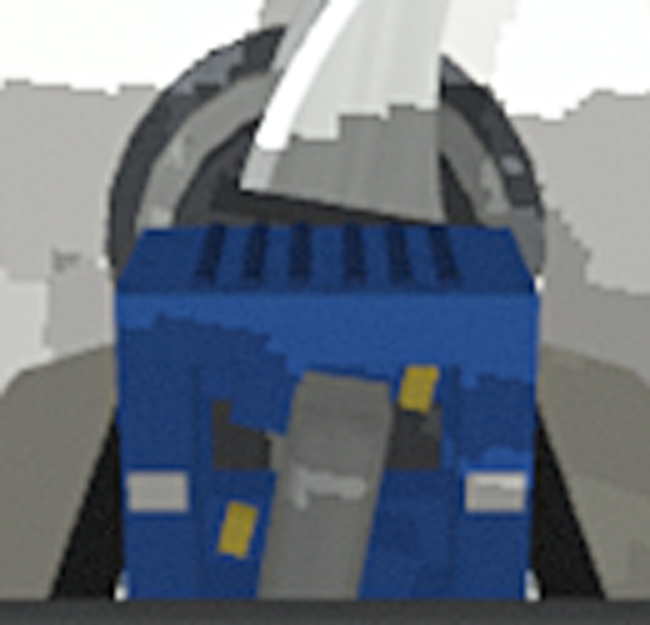

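>>> {"method": "play_rows", "body": {"increments": [[0,0,0,0,0,-0.006,38],[0,0,0,0,0,-0.012,38],[0,0,0,0,0,-0.018,38],[0,0,0,0,0,-0.021,38],[0,0,0,0,0,-0.021,38]]}}

```text
clock: 28.98
ee_pos: [0.5421, 0.1531, 0.1066]
eef_rot: [-3.132, -0.231, -0.004]
contact_force: [3.2, 6.2, 1.1]
finger_gap: 0.0436
```

Run:
```python
from h import *
st();snap("wrist","w19",crop=(185,150,315,275),scale=5)
```

```text
t 28.98 p [0.5421 0.1531 0.1066] psi 0.1469 tilt [0.0024 0.0012] F [3.2 6.2 1.1] T [ 0.88 -0.52  0.33] gap 0.0436 j6 1.62
```

View pics/w19.png

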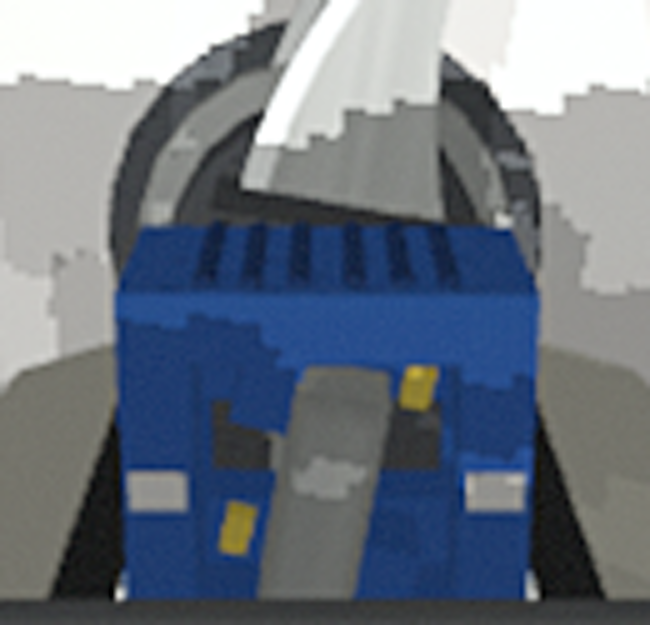

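>>> {"method": "play_rows", "body": {"increments": [[0,0,-0.006,0.002,-0.003,0,38],[0,0,-0.008,0.002,-0.004,0,38],[0,0,-0.008,0.002,-0.004,-0.004,38]]}}

```text
clock: 29.28
ee_pos: [0.5422, 0.1532, 0.1076]
eef_rot: [3.13, 0.271, 0.002]
contact_force: [0.4, 1.4, 6.3]
finger_gap: 0.0435
```

Run:
```python
from h import *
st()
```

```text
t 29.28 p [0.5422 0.1532 0.1076] psi 0.1726 tilt [0.0016 0.0001] F [0.4 1.4 6.3] T [ 0.04 -0.1  -0.08] gap 0.0435 j6 1.59
```

>>> {"method": "play_rows", "body": {"increments": [[0,0,0,0,0,-0.005,38],[0,0,0,0,0,-0.01,38],[0,0,0,0,0,-0.014,38],[0,0,0,0,0,-0.014,38]]}}

```text
clock: 29.62
ee_pos: [0.5421, 0.1532, 0.1097]
eef_rot: [-3.13, -0.27, -0.002]
contact_force: [5.1, 2.0, -1.9]
finger_gap: 0.0434
```

Run:
```python
from h import *
st();snap("wrist","w20",crop=(185,150,315,275),scale=5)
```

```text
t 29.62 p [0.5421 0.1532 0.1097] psi 0.1719 tilt [0.0013 0.0002] F [ 5.1  2.  -1.9] T [ 0.21 -0.86 -0.05] gap 0.0434 j6 1.59
```

View pics/w20.png

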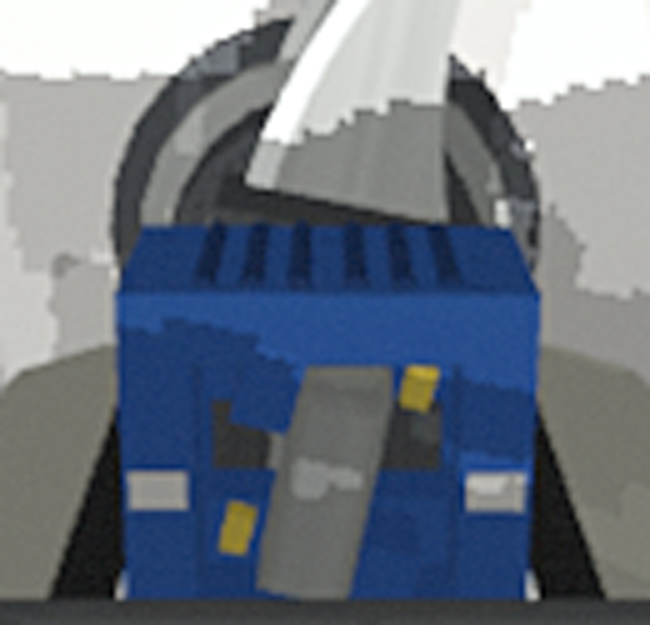

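>>> {"method": "play_rows", "body": {"increments": [[0,0,0,0,0,0,44],[0,0,0,0,0,0,50],[0,0,0,0,0,0,70],[0,0,0,0,0,0,75],[0,0,0,0,0,0,75]]}}

```text
clock: 30.08
ee_pos: [0.5412, 0.1531, 0.1097]
eef_rot: [3.13, 0.269, -0.001]
contact_force: [0.5, 0.0, 1.2]
finger_gap: 0.0654
```

Run:
```python
from h import *
st()
```

```text
t 30.08 p [0.5412 0.1531 0.1097] psi 0.1717 tilt [-0.0008 -0.0002] F [0.5 0.  1.2] T [0.05 0.02 0.02] gap 0.0654 j6 1.59
```

>>> {"method": "play_rows", "body": {"increments": [[0,0,0,0,0,-0.1,75],[0,0,0,0,0,-0.25,75],[0,0,0,0,0,-0.4,75],[0,0,0,-0.25,0,-0.45,75],[0,0,0,-0.35,0,-0.45,75]]}}

```text
clock: 30.5
ee_pos: [0.4722, 0.1412, 0.2017]
eef_rot: [-3.13, -0.269, -0.005]
contact_force: [-0.4, -0.9, 0.4]
finger_gap: 0.075
```

>>> {"method": "play_rows", "body": {"increments": [[0,0,0,0,0,0,75],[0,0,0,0,0,0,75],[0,0,0,0,0,0,75]]}}

```text
clock: 30.75
ee_pos: [0.4731, 0.1413, 0.2]
eef_rot: [-3.13, -0.269, -0.001]
contact_force: [-0.2, 0.5, 1.5]
finger_gap: 0.075
```

Run:
```python
from h import *
st();snap("wrist","w21",scale=1.5);snap("wrist","w21c",crop=(200,40,300,140),scale=6);snap("scene","s21",crop=(225,120,325,220),scale=6);snap("side","d21",crop=(200,180,310,280),scale=6)
```

```text
t 30.75 p [0.4731 0.1413 0.2   ] psi 0.1717 tilt [0.0007 0.0001] F [-0.2  0.5  1.5] T [ 0.03 -0.04 -0.02] gap 0.0750 j6 1.60
```

View pics/w21.png

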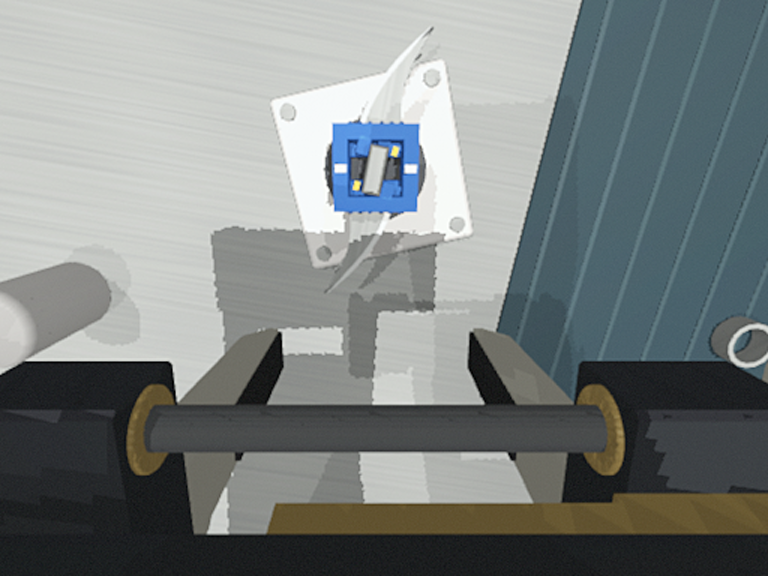

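View pics/w21c.png

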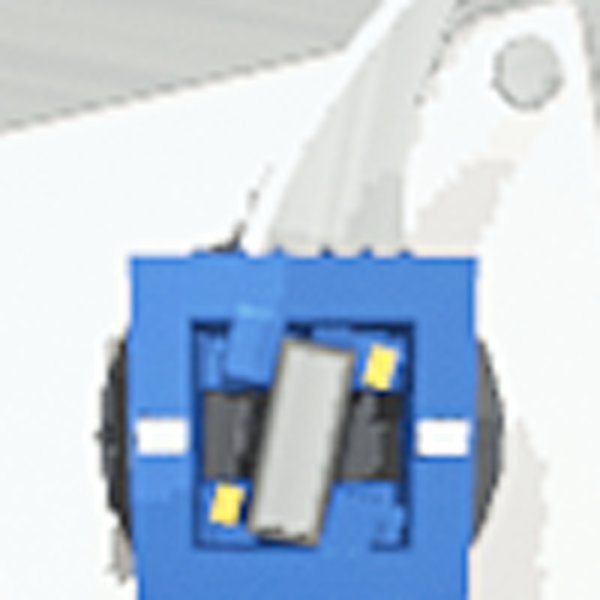

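View pics/s21.png

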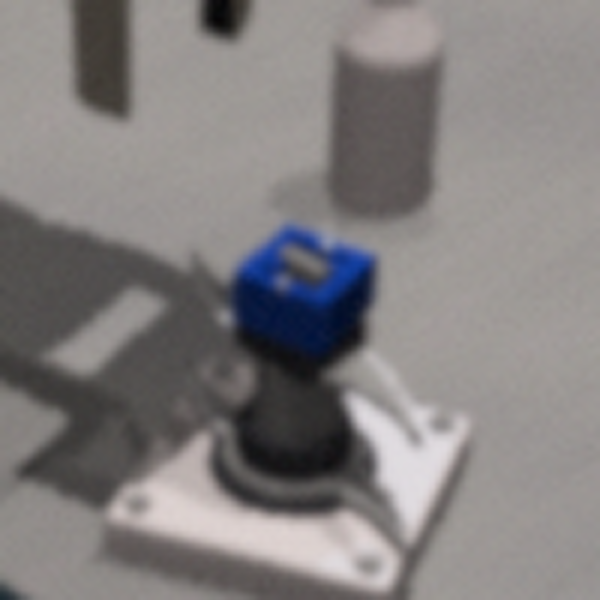

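View pics/d21.png

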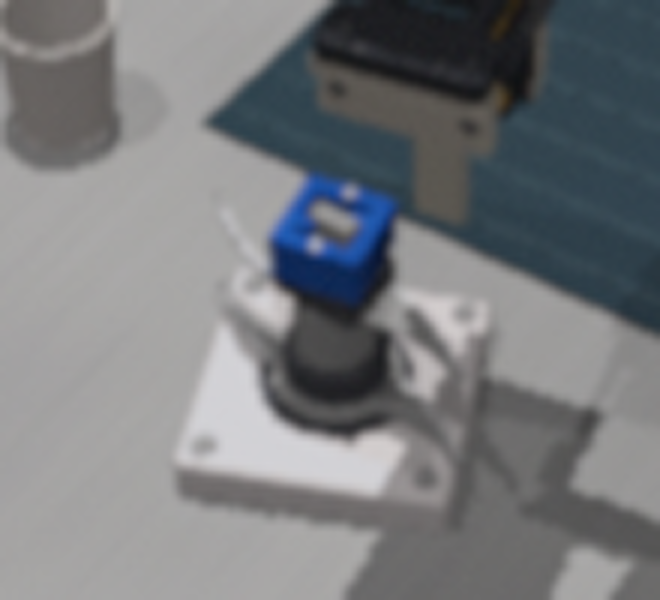

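Run:
```python
from h import *
f=lambda u,v:((u+.5)/6-.5+200,(v+.5)/6-.5+40)
m=[px2w("w21c",*f(*q),.132)[:2] for q in [(162,437),(443,437)]];print("knob",np.mean(m,0))
h=[px2w("w21c",*f(*q),.135)[:2] for q in [(287,345),(352,352),(318,545),(250,533)]];print("head",np.mean(h,0), np.linalg.norm(h[0]-h[1]),np.linalg.norm(h[1]-h[2]))
```

```text
knob [0.54262424 0.15194591]
head [0.54163582 0.15189862] 0.008178158501454183 0.02408938501624669
```

Knob is within about 1 mm of the axis, locked and released, so I'm handing in.

```bash
python3 -c "
from h import *
print(job.hand_in()); st()"
```

```text
the job is handed in; nothing more can be done
None
the job is handed in; nothing more can be done
```

The rotor is rebuilt and handed in at about 31 s of the 72 s allowed. The hand-in reports no verdict, so I don't know the official result.

- **Sleeve and blade:** The tall sleeve went down onto the collar without any contact force. The blade touched the shaft once, with about 4 N sideways. I re-centred it and it slid down freely onto the sleeve.
- **Knob:** I pressed it about 9 mm down with roughly 14 N and turned it clockwise about 80° by the tool. The force was rising there, which I took for the stop.
- **Snag while locking:** As I let the knob rise it caught sideways about 3 mm below its locked height. I turned it back 1–2° and it rose freely. My readings put it at about 106 mm before I let go.
- **Last checks:** The pictures show the shaft's head between the yellow ridges and the knob about 1 mm from the shaft axis. The stack looks upright and the gripper is clear of it. I kept clear of the spare sleeve, cup and bottle, though I did not measure their positions at the end.
- **Not measured:** I could not read the collar's travel directly. That it sits in range is inferred from the knob's height and the pictures.

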